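# Park the top-heavy tin tipper upright in its stand

## Task

Pick the blue carrying frame up by its black grip and lift it a hand's breadth; its top-heavy column of two tins hangs over on its stop, so first bring the column upright there by moving the frame only (never touch the column) and keep it upright in the air for at least five seconds. Carry it, still upright, to the green parking stand without letting it fall over again, and lower it gently so that the red tail goes down between the yellow cheeks and the frame stands flat and square on the stand, the column upright. Let go and leave the other things on the bench alone.

Things in the scene. Friction and masses are not known exactly. Their poses are not given: they have to be found in the camera images.
- carrier: Blue carrying frame, loose (sizes in mm), 0.52 kg without column. Origin: on its underside straight below the grip; x from the grip to the column, y left, z up. Two skids 16 x 16, x -130 to 170, at y -80 and 80; cross plate x -130 to 50, top z 26; dark ballast on it x -125 to -75, |y| under 60, top z 60; bracket plate x 40 to 50, top z 116. All balances nearly below the grip.
- grip (a point): Point to grip on the frame: 105 mm above the frame's origin, on the centre line of the black rubber grip block (40 long in the frame's x, 30 wide in y, its top 30 mm above this point, its bottom 25 mm below). Grip it across its 30 mm width, from above, with about 40 N. It lies 5 mm above the height of the axle's line.
- column: Top-heavy tipping column on the frame. Origin: its pivot, at x 110, y 0, z 100 of the frame; axle along the frame's x; axes parallel to the frame's when square to it. Angle right-handed about +x: positive leans to -y. Stops at 0.30 rad either side of the frame; starts on the positive one. Mass 0.34 kg (+-10 percent), inertia about the pivot 0.00163 kg m2, centre of mass 2.9 mm above the pivot.
- tin_top (a point): Top centre of the upper tin, 130 mm above the pivot (two steel tins, radius 33, from 18 mm up). A weak spring, 0.0066 N m/rad, pulls the column square to the frame, but gravity topples it with 0.0097 N m/rad of lean (time constant 0.73 s; damping 0.001 N m s/rad, no dry friction), so on a level frame it falls to a stop. Rolling the frame about the axle, against the lean, brings it back.
- tail (a point): Centre of the underside of the red tail weight, 85 mm below the pivot. The weight is 30 (x) x 16 (y) x 40 high, hanging on a yellow bar.
- stand: Fixed green parking plate 360 x 240, 8 thick, two yellow cheeks on it. Origin at bench level, exactly where the frame's origin comes when parked (the frame's underside then at z 8); the parked frame's x and y point as the stand's. White lines show where the skids' outer edges go.
- mouth (a point): Middle of the mouth of the two cheeks, at x 110, y 0, z 60 of the stand. The cheeks are 60 long in x; their inner faces stand 26 apart up to z 38 and flare to about 50 at z 60. They hold the 16 wide tail, and so the column, upright once it is down between them; with the frame parked the tail's underside is 23 mm above the bench.
- spare_tin: Loose tin with card coil, radius 37, 80 high, standing at the far side; leave it alone. Origin: centre of its underside.
- tape_roll: Loose red roll of tape, radius 50, 45 high, lying flat at the far side; leave it alone. Origin: centre of its underside.
- brush: Loose brush lying at the far side; leave it alone. Origin on its underside.

How it is judged:
By the outcome, as a careful person would: the job done as asked, in the order asked, and still so for the second after the job is handed in, with the robot touching nothing.
It also fails if it takes over 67 s, if anything falls off the work surface, if the arm or the gripper's body presses on something with over 40 N, if the wrist force passes 120 N, or if a joint passes its speed limit or range.

## Robot

A 6-joint arm with a two-finger parallel gripper is mounted at the origin on the work surface. World frame = base frame: x ahead of the robot, y to its left, z up, the work surface at z = 0. Lengths are in mm, angles in degrees, forces in N, time in s.
With the tool pointing down it reaches from about 350 to 850 mm from the base axis. Payload 8.1 kg.
Tool frame: the origin (TCP) lies midway between the tips of the shut fingers; the grasp point (between the pads) lies 19 mm behind it; z points along the fingers, y is the line along which they close (so a half turn about z gives the same grasp; the last joint's range is limited). The gripper opens to 85 mm and grips with 20 to 120 N. Pads are 22 mm wide; open, the fingers measure 114 mm over their backs; the gripper's body (76 mm by 85 mm) begins 54 mm behind the grasp point. The pads swing forward as they close: fully open they stand 13 mm farther back than shut.
Start: joints at [70.394, 7.471, 85.268, -0, 87.261, -4.893], TCP at [152.37, 580.335, 231.292] pointing down, gripper open.
Joint ranges: [-169.43, 169.43], [-51.17, 129.36], [1.28, 143.12], [-76.62, 256.62], [0, 156.53], [-152.29, 152.29]. Speed limits (degrees/s): [136.94, 136.94, 159.86, 180, 180, 180].

## Interface

Orientations are given as [roll, pitch, yaw] about the fixed x, y, z axes, in that order (R = Rz(yaw) Ry(pitch) Rx(roll)).
In Python, from bench import sensors, optics, r gives the robot as it stands.
- The arm moves only by the tool apply_moves, never from a script. Its argument "targets" is a list of rows, each a list of 7 numbers: the shift along the tool's x, y, z in mm, then the turn, a rotation vector about the tool's x, y, z in rad, then the closure, from 0 (fully open) to 1 (shut). In form: [[x, y, z, wx, wy, wz, claw], ...]. A call has 1 to 20 rows; each row shifts and turns the commanded pose from where the row before left it, along the tool's axes as they then stand; what a row does not reach is not made up. A row lasts 1/8 s, in which the tool goes at most 62.5 mm and 10.7 degrees, less where a joint would pass 70% of its speed; a pose out of reach is approached as far as the arm can. A call is refused whole if a number of a shift passes 62.5 or a number of a turn 0.188, either way. A call with a gripper value outside its range is refused whole. The fingers move at their own pace and stop on an object; "force" is the grip in N (left out, the last holds). Time passes only in rows, so rows that do not move let the fingers close. It gives the time, the measured TCP pose, the force, the opening and the grip force at its end, in the units of the state.
- sensors.sense(): the state, without advancing time (a new reading comes with each control period).
- optics.snapshot(name): name is "scene" or "side" or "wrist"; returns the picture (384x512x3 uint8, red, green, blue); there is no depth.
- optics.get_calibration(name): a dict with "camera_matrix" (3x3 intrinsics, pixels), "dist_coeffs" ([k1, k2, p1, p2, k3] as OpenCV has them; the pictures are not rectified), "pose" (4x4, takes a point from camera to world coordinates). Camera axes: x right, y down, z forward; pixel columns grow to the right and rows downward; lengths in mm; the calibration is good to about 2 mm. A picture is of the moment at which its call begins: read the wrist's pose just before it. get_calibration takes no time and is no camera call; for the wrist camera it gives the pose at the moment of the call.
- r.hand_in(): hands the job in; it is judged then, once.
The state is a dict: "time": time; "joint_pos": joint angles; "qd": joint speeds; "joint_efforts": joint torques, N m; "tool_pos": TCP position; "tcp_rot": TCP orientation; "ft_force": force on the tool from outside, world axes, zero at the start; "wrist_torque": the same for the moment, N m; "finger_gap": finger opening in mm; "grip_force": force on a finger pad.
Only numpy, scipy, OpenCV 4.12 (cv2) and the standard library are available. Lean on these libraries where they do the work, as an engineer would, in place of code of your own. Each camera call takes 0.05 s, during which the arm holds its last target. There are 200 camera calls.

## Working session

There is one attempt and no reset: what is moved stays moved. The work goes in short steps, Python scripts to look and compute and a tool call to move; the robot and the scene stay as the last step left them, time stands still between calls to the robot, and variables do not carry over. Pictures are saved under pics/ and viewed, at most 10 in all, crops included, and the job is handed in when it is done.

Besides the shell and the picture viewer there is one more tool, called in YAML: its name, and indented under it one key for each argument. apply_moves: Moves the arm, as the interface text tells. Its arguments: {"type":"object","properties":{"targets":{"type":"array"},"force":{"type":"number"}},"required":["targets"]}

```bash
mkdir -p pics; ls
python3 - <<'E'
from bench import sensors, optics, r
import cv2,numpy as np
print(sensors.sense())
a=optics.snapshot("scene");b=optics.snapshot("side")
cv2.imwrite("pics/scene0.png",a[:,:,::-1]);cv2.imwrite("pics/side0.png",b[:,:,::-1])
cv2.imwrite("pics/both0.png",cv2.resize(np.vstack([a,b]),None,fx=.78,fy=.78)[:,:,::-1])
for n in("scene","side","wrist"):
  c=optics.get_calibration(n);print(n,np.round(c["camera_matrix"],1).tolist(),c["dist_coeffs"],np.round(c["pose"],3).tolist())
E
```

```text
pics
{'time': 0.0, 'joint_pos': array([ 7.03907973e+01,  7.51425590e+00,  8.53289472e+01, -5.02101971e-04,
        8.72613494e+01, -4.89287627e+00]), 'qd': array([-0.04913494, -0.00449667, -0.06015088,  0.0004115 ,  0.01187961,
       -0.01675835]), 'joint_efforts': array([-6.96423085e-04, -5.69436693e+01, -5.00522912e+01, -5.15249994e-04,
        1.58087374e-02, -2.94640472e-05]), 'tool_pos': array([152.21655335, 579.80832732, 230.25649514]), 'tcp_rot': array([-1.79895786e+02, -8.41794274e-03,  1.65283690e+02]), 'ft_force': array([-0.22844771,  0.19181501, -0.81420062]), 'wrist_torque': array([ 0.00687641, -0.02575643,  0.02431203]), 'grip_force': 0.0, 'finger_gap': 85.25606147948785}
scene [[350.1, 0.0, 256.3], [0.0, 350.1, 189.1], [0.0, 0.0, 1.0]] [-0.05571104  0.          0.          0.          0.        ] [[-0.408, 0.764, -0.5, 1006.501], [0.913, 0.343, -0.22, 192.366], [0.004, -0.546, -0.838, 841.562], [0.0, 0.0, 0.0, 1.0]]
side [[361.1, 0.0, 256.1], [0.0, 361.1, 192.0], [0.0, 0.0, 1.0]] [-0.02138466  0.          0.          0.          0.        ] [[0.757, -0.458, 0.467, 256.496], [-0.654, -0.513, 0.557, -388.458], [-0.016, -0.727, -0.687, 665.015], [0.0, 0.0, 0.0, 1.0]]
wrist [[274.8, 0.0, 260.4], [0.0, 274.8, 192.3], [0.0, 0.0, 1.0]] [-0.02573072  0.          0.          0.          0.        ] [[0.255, 0.914, 0.316, 69.635], [0.967, -0.24, -0.085, 602.802], [-0.002, 0.327, -0.945, 371.978], [0.0, 0.0, 0.0, 1.0]]
```

View pics/scene0.png

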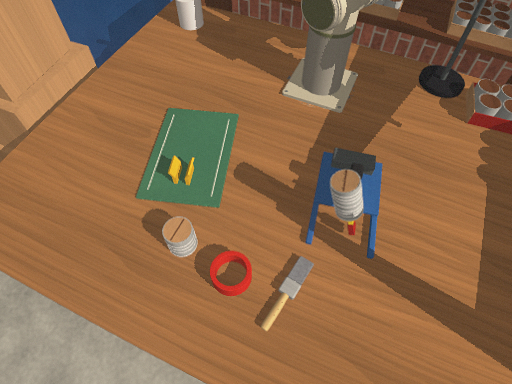

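View pics/side0.png

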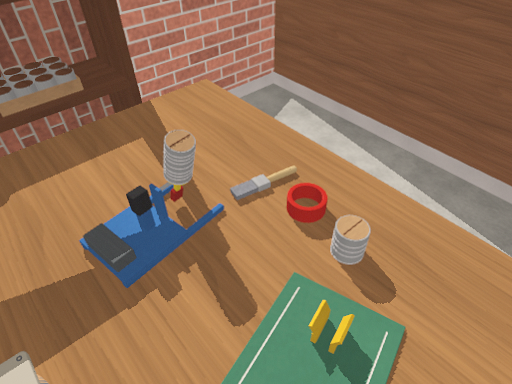

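Run:
```python
import cv2,numpy as np
a=cv2.imread("pics/scene0.png");b=cv2.imread("pics/side0.png")
A=cv2.resize(a[140:265,295:395],None,fx=4,fy=4,interpolation=cv2.INTER_CUBIC)
B=cv2.resize(b[120:290,75:230],None,fx=2.5,fy=2.5,interpolation=cv2.INTER_CUBIC)
o=np.zeros((500,800,3),np.uint8);o[:500,:400]=A;o[:425,400:787]=B[:, :387]
cv2.imwrite("pics/c1.png",o)
A=cv2.resize(a[100:215,130:245],None,fx=3.5,fy=3.5,interpolation=cv2.INTER_CUBIC)
B=cv2.resize(b[265:384,215:415],None,fx=2,fy=2,interpolation=cv2.INTER_CUBIC)
o=np.zeros((403,800,3),np.uint8);o[:A.shape[0],:A.shape[1]]=A;o[:B.shape[0],400:400+B.shape[1]]=B
o[:]=o;cv2.imwrite("pics/c2.png",o)
h=cv2.cvtColor(a,cv2.COLOR_BGR2HSV)
for n,(u,v) in dict(top=(342,178),side=(347,205),side2=(355,195),wood=(300,200),wood2=(400,200),tail=(351,228),blue=(330,190),green=(200,130)).items(): print(n,h[v,u])
h=cv2.cvtColor(b,cv2.COLOR_BGR2HSV)
for n,(u,v) in dict(top=(176,138),top2=(186,142),side=(178,165),wood=(215,150),wood2=(140,150),tail=(176,195)).items(): print(n,h[v,u])
```

```text
top [ 15 135 162]
side [ 25  20 153]
side2 [ 18  26 214]
wood [ 13 140 109]
wood2 [ 14 151 171]
tail [  2 192 145]
blue [111  66 108]
green [ 70  98 115]
top [ 16 113 188]
top2 [ 15 111 188]
side [ 12  10 134]
wood [ 15 137 180]
wood2 [ 15 141 185]
tail [  1 191 120]
```

View pics/c1.png

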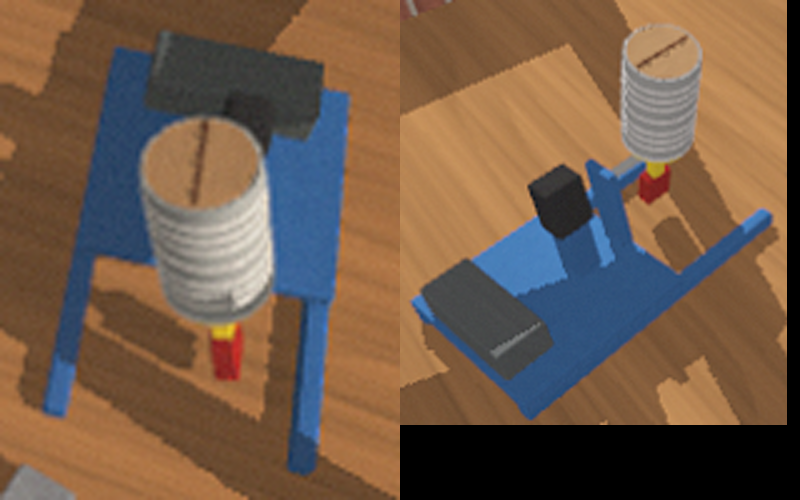

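View pics/c2.png

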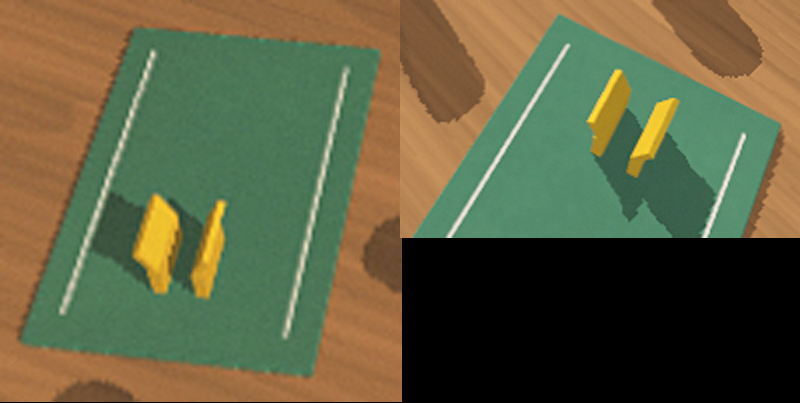

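```bash
cat > h.py <<'E'
import numpy as np,cv2
from bench import sensors,optics
_C={}
def cal(n):
    if n not in _C:_C[n]=optics.get_calibration(n)
    c=_C[n];return c["camera_matrix"],np.array(c["dist_coeffs"]),np.array(c["pose"])
def ray(n,u,v):
    K,D,P=cal(n);p=cv2.undistortPoints(np.array([[[u,v]]],float),K,D)[0,0]
    return P[:3,3],P[:3,:3]@np.array([p[0],p[1],1])
def onz(n,u,v,z):
    o,d=ray(n,u,v);return o+d*(z-o[2])/d[2]
def proj(n,X):
    K,D,P=cal(n);X=np.atleast_2d(X);Y=(X-P[:3,3])@P[:3,:3]
    return cv2.projectPoints(Y,np.zeros(3),np.zeros(3),K,D)[0][:,0]
E
python3 - <<'E'
from h import *
np.set_printoptions(precision=1,suppress=True)
s=lambda x,y:(x/4+295,y/4+140); d=lambda x,y:((x-400)/2.5+75,y/2.5+120); t=lambda x,y:(x/3.5+130,y/3.5+100); w=lambda x,y:((x-400)/2+215,y/2+265)
def fit(L,R):
    # L: list of (local xy, world xy)
    a=np.array([p for p,_ in R],float);b=np.array([q[:2] for _,q in R])
    am,bm=a.mean(0),b.mean(0);A=a-am;B=b-bm
    th=np.arctan2((A[:,0]*B[:,1]-A[:,1]*B[:,0]).sum(),(A*B).sum())
    c,s_=np.cos(th),np.sin(th);Rm=np.array([[c,-s_],[s_,c]]);o=bm-Rm@am
    print(L,"origin",o,"yaw",np.degrees(th),"res",(b-(a@Rm.T+o)).tolist());return o,th
F=[((-130,-88),onz("scene",*s(115,47),26)),((-130,88),onz("scene",*s(350,95),26)),
((170,-88),onz("scene",*s(46,413),0)),((170,88),onz("scene",*s(312,471),0)),
((-130,-88),onz("side",*d(530,418),0)),((170,-88),onz("side",*d(773,213),16))]
fit("frame sc",F[:4]);o,th=fit("frame",F)
print("grip top side",onz("side",*d(560,188),135))
S=[((-130,-88),onz("scene",*t(153,50),8)),((-130,88),onz("scene",*t(347,67),8)),((170,-88),onz("scene",*t(62,313),8)),((170,88),onz("scene",*t(286,338),8))]
fit("stand lines",S)
P=[((-160,-120),onz("scene",*t(135,28),8)),((-160,120),onz("scene",*t(380,48),8)),((200,-120),onz("scene",*t(22,343),8)),((200,120),onz("scene",*t(312,376),8))]
fit("stand plate",P)
P2=[((170,-88),onz("side",*w(745,135),8)),((170,88),onz("side",*w(568,45),8)),((200,-120),onz("side",*w(781,124),8)),((200,120),onz("side",*w(558,15),8))]
fit("stand side",P2)
E
```

```text
frame sc origin [425.3 217. ] yaw 9.915267291840264 res [[2.638477510507414, 0.8847596946385607], [4.1284302893855624, 0.3103202275793251], [-2.929098987610132, 0.896847073676156], [-3.8378088122829013, -2.091926995894198]]
frame origin [425.2 216.8] yaw 9.523998091847325 res [[3.468990897401113, 0.26640432323603136], [3.7743056325541033, -0.5109468400284527], [-2.444457810157246, 2.2977610949870098], [-4.53780567855506, -0.8939246707885786], [1.311192630060816, 2.265953906952589], [-1.5722256713036131, -3.4252478143586984]]
grip top side [423.5 200.5 135. ]
stand lines origin [ 447.8 -269.1] yaw 17.148902734370786 res [[1.5219535687112398, -5.175650238428489], [-1.5727689438518269, 4.840269192663214], [1.0084508996808381, -4.790652176386288], [-0.9576355245401373, 5.1260332221515625]]
stand plate origin [ 449.6 -267.2] yaw 17.23942757318408 res [[0.44901811408834646, 0.986252390797631], [-0.10537529762842723, -1.038888455216295], [-1.3935450240893488, 1.2877007709493569], [1.0499022076293159, -1.235064706530693]]
stand side origin [ 445.5 -272.3] yaw 17.390621718849932 res [[2.275971574359005, -4.305421578010623], [-0.08963404948974585, 5.051850228471466], [-1.299153518744788, 0.9706422145637816], [-0.8871840061248122, -1.7170708650245956]]
```

Run:
```python
from h import *
np.set_printoptions(precision=0,suppress=True)
th=np.radians(9.7);c,s=np.cos(th),np.sin(th);R=np.array([[c,-s,0],[s,c,0],[0,0,1]]);o=np.array([425,217,0])
P=np.array([[20,15,135],[20,-15,135],[-20,-15,135],[-20,15,135],[-20,-15,80],[-125,-60,60],[-125,60,60],[-75,60,60],[-75,-60,60],[50,-88,26],[170,-72,16],[170,-88,16],[170,-88,0],[-130,-88,0]],float)
W=P@R.T+o
for p,a,b in zip(P,(proj("scene",W)-[295,140])*4,(proj("side",W)-[75,120])*2.5+[400,0]):print(p,a,b)
```

```text
[ 20.  15. 135.] [274. 147.] [561. 158.]
[ 20. -15. 135.] [226. 137.] [582. 172.]
[-20. -15. 135.] [232.  87.] [544. 198.]
[-20.  15. 135.] [279.  97.] [523. 182.]
[-20. -15.  80.] [213. 137.] [560. 242.]
[-125.  -60.   60.] [161.  27.] [495. 358.]
[-125.   60.   60.] [326.  60.] [416. 286.]
[-75.  60.  60.] [322. 114.] [465. 253.]
[-75. -60.  60.] [152.  79.] [545. 320.]
[ 50. -88.  26.] [ 78. 242.] [683. 274.]
[170. -72.  16.] [ 70. 411.] [760. 203.]
[170. -88.  16.] [ 46. 405.] [772. 210.]
[170. -88.   0.] [ 42. 415.] [773. 221.]
[-130.  -88.    0.] [110.  65.] [530. 421.]
```

```bash
cat >> h.py <<'E'
from scipy.spatial.transform import Rotation as Ro
def rows(p0,R0,targets,claw,nd=(1,4)):
    """targets: list of (pos, Rotation) -> rounded rows; returns rows and end pose"""
    out=[];p=np.array(p0,float);R=R0
    for q,Q in targets:
        d=np.round(R.inv().apply(np.array(q)-p),nd[0]);w=np.round((R.inv()*Q).as_rotvec(),nd[1])
        p=p+R.apply(d);R=R*Ro.from_rotvec(w);out.append([*d.tolist(),*w.tolist(),claw])
    return out,p,R
def E(r,p,y):return Ro.from_euler("xyz",[r,p,y],degrees=True)
def show(rw):
    import json;print(json.dumps([[0 if v==0 else v for v in r] for r in rw]).replace(" ",""))
def mj(n):
    s=np.arange(1,n+1)/n;return 10*s**3-15*s**4+6*s**5
E
python3 - <<'E'
from h import *
p0=np.array([152.37,580.335,231.292]);y0=165.283;p1=np.array([427,215,200.]);y1=189.7
s=mj(14)
rw,p,R=rows(p0,E(180,0,y0),[(p0+(p1-p0)*a,E(180,0,y0+(y1-y0)*a)) for a in s],0,(1,3));print(max(abs(r[0]) for r in rw),max(abs(r[1]) for r in rw));show(rw);print(p,R.as_euler("xyz",True))
E
```

```text
40.9 46.6
[[-1.2,-0.9,0.1,0,0,-0.001,0],[-7.1,-5.7,0.6,0,0,-0.009,0],[-16.5,-13.3,1.5,0,0,-0.02,0],[-26.3,-22.1,2.3,0,0,-0.032,0],[-34.6,-31.0,3.2,0,0,-0.043,0],[-39.7,-38.9,3.8,0,0,-0.052,0],[-40.9,-44.4,4.1,0,0,-0.056,0],[-38.3,-46.6,4.2,0,0,-0.056,0],[-32.9,-44.8,3.8,0,0,-0.052,0],[-25.5,-38.9,3.2,0,0,-0.043,0],[-17.6,-29.5,2.3,0,0,-0.033,0],[-10.2,-18.5,1.5,0,0,-0.019,0],[-4.2,-8.1,0.6,0,0,-0.009,0],[-0.7,-1.3,0.1,0,0,-0.001,0]]
[426.98270909 214.98667421 199.992     ] [-180.            0.         -170.30899793]
```

apply_moves:
  targets:
    - [-1.2,-0.9,0.1,0,0,-0.001,0]
    - [-7.1,-5.7,0.6,0,0,-0.009,0]
    - [-16.5,-13.3,1.5,0,0,-0.02,0]
    - [-26.3,-22.1,2.3,0,0,-0.032,0]
    - [-34.6,-31.0,3.2,0,0,-0.043,0]
    - [-39.7,-38.9,3.8,0,0,-0.052,0]
    - [-40.9,-44.4,4.1,0,0,-0.056,0]
    - [-38.3,-46.6,4.2,0,0,-0.056,0]
    - [-32.9,-44.8,3.8,0,0,-0.052,0]
    - [-25.5,-38.9,3.2,0,0,-0.043,0]
    - [-17.6,-29.5,2.3,0,0,-0.033,0]
    - [-10.2,-18.5,1.5,0,0,-0.019,0]
    - [-4.2,-8.1,0.6,0,0,-0.009,0]
    - [-0.7,-1.3,0.1,0,0,-0.001,0]

```text
time: 1.85
tool_pos: [427.0, 214.7, 200.0]
tcp_rot: [180.0, -0.0, -170.4]
ft_force: [0.3, 0.5, 0.5]
finger_gap: 85.7
grip_force: 0.0
```

Run:
```python
from h import *
import h
st=sensors.sense();print(st["time"],st["tool_pos"],st["tcp_rot"],st["joint_pos"].round(1))
a=optics.snapshot("wrist");cv2.imwrite("pics/w1.png",a[:,:,::-1])
```

```text
1.85 [426.97299763 214.71456479 199.96029942] [ 1.79992657e+02 -8.29695765e-03 -1.70353033e+02] [ 20.5 -10.8 106.5   0.   84.3 -79.1]
```

View pics/w1.png

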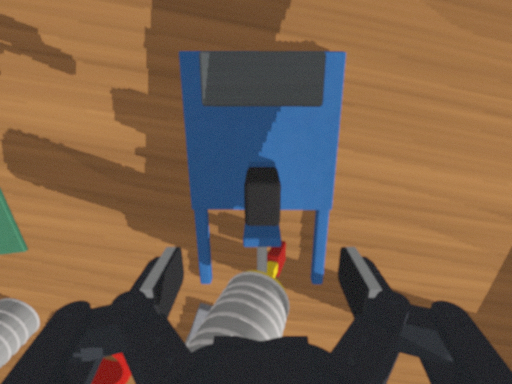

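Run:
```python
from h import *
np.set_printoptions(precision=1,suppress=True)
th=np.radians(9.65);c,s=np.cos(th),np.sin(th);R=np.array([[c,-s],[s,c]])
o=np.array([427,215])
for n,(u,v),P in [("rearL",(181,52),(-130,88,26)),("rearR",(345,52),(-130,-88,26)),("tipL",(206,283),(170,80,0)),("tipR",(318,283),(170,-80,0)),
 ("gL",(245.5,220),(None,15,135)),("gR",(280,220),(None,-15,135)),("brk",(262,248),(50,0,116))]:
  w=onz("wrist",u,v,P[2])[:2];print(n,w,R.T@(w-o),P)
```

```text
rearL [311.8 113. ] [-130.7  -81.2] (-130, 88, 26)
rearR [283.2 281.4] [-130.7   89.6] (-130, -88, 26)
tipL [613.9 165.9] [176.1 -79.8] (170, 80, 0)
tipR [586.  330.6] [176.2  87.3] (170, -80, 0)
gL [439. 206.] [ 10.4 -10.9] (None, 15, 135)
gR [434.3 234.1] [10.4 17.6] (None, -15, 135)
brk [473.8 225.9] [47.9  2.9] (50, 0, 116)
```

apply_moves:
  targets:
    - [0,1,4,0,0,0,0]
    - [0,1,12,0,0,0,0]
    - [0,1,20,0,0,0,0]
    - [0,0.8,24,0,0,0,0]
    - [0,0,24,0,0,0,0]
    - [0,0,18,0,0,0,0]
    - [0,0,10,0,0,0,0]
    - [0,0,4,0,0,0,0]
    - [0,0,0,0,0,0,0.3]
    - [0,0,0,0,0,0,0.5]
    - [0,0,0,0,0,0,0.8]
    - [0,0,0,0,0,0,0.8]
    - [0,0,0,0,0,0,0.8]
  force: 40

```text
time: 3.52
tool_pos: [427.3, 218.2, 85.1]
tcp_rot: [-179.9, 0.1, -170.3]
ft_force: [-0.2, -5.1, 5.7]
finger_gap: 29.9
grip_force: 42.2
```

apply_moves:
  targets:
    - [0,0,-1,0,0,0,0.8]
    - [0,0,-4,0,0,0,0.8]
    - [0,0,-8,0,0,0,0.8]
    - [0,0,-13,0,0,0,0.8]
    - [0,0,-16,0,0,0,0.8]
    - [0,0,-18,0,0,0,0.8]
    - [0,0,-16,0,0,0,0.8]
    - [0,0,-13,0,0,0,0.8]
    - [0,0,-9,0,0,0,0.8]
    - [0,0,-5,0,0,0,0.8]
    - [0,0,-2,0,0,0,0.8]
    - [0,0,0,0,0,0,0.8]

```text
time: 5.03
tool_pos: [426.2, 218.6, 188.6]
tcp_rot: [-180.0, -0.0, -170.3]
ft_force: [0.2, -1.0, -8.7]
finger_gap: 29.6
grip_force: 40.6
```

```bash
cat >> h.py <<'E'
def blobs(n,img,uv):
    """tin disc centroid near uv, and red tail centroid"""
    h=cv2.cvtColor(img,cv2.COLOR_RGB2HSV)
    u,v=[int(round(x)) for x in uv];roi=np.zeros(h.shape[:2],np.uint8);cv2.rectangle(roi,(u-38,v-32),(u+38,v+62),255,-1)
    m=cv2.inRange(h,(0,0,95),(179,62,255))&roi
    m=cv2.morphologyEx(m,cv2.MORPH_OPEN,np.ones((2,2),np.uint8))
    k,lab,stt,_=cv2.connectedComponentsWithStats(m)
    i=1+np.argmax(stt[1:,4]);pts=cv2.findNonZero((lab==i).astype(np.uint8))
    hull=np.zeros_like(m);cv2.fillPoly(hull,[cv2.convexHull(pts)],255)
    M=cv2.moments(hull,True)
    d=cv2.inRange(h,(8,75,60),(22,255,255))&hull
    d=cv2.morphologyEx(d,cv2.MORPH_CLOSE,np.ones((3,3),np.uint8));d=cv2.morphologyEx(d,cv2.MORPH_OPEN,np.ones((3,3),np.uint8))
    k,lab,stt,c=cv2.connectedComponentsWithStats(d)
    j=1+np.argmax(stt[1:,4]);dp=cv2.convexHull(cv2.findNonZero((lab==j).astype(np.uint8)))
    D=cv2.moments(dp)
    return (D["m10"]/D["m00"],D["m01"]/D["m00"]),D["m00"],(M["m10"]/M["m00"],M["m01"]/M["m00"]),M["m00"]
# frame axes from tool: frame x = -tool x, y = tool y, z = -tool z ; tool TCP at frame (0,0,ZT)
ZT=85.0
F2T=Ro.from_matrix(np.diag([-1,1,-1.]))
def frame(st):
    R=Ro.from_euler("xyz",st["tcp_rot"],degrees=True)*F2T
    return np.array(st["tool_pos"])-R.apply([0,0,ZT]),R
def frameroll(R):return np.arcsin(R.as_matrix()[2,1])   # roll of frame about its x
def colpt(o,R,rel,h,x=110):
    return o+R.apply([x,-h*np.sin(rel),100+h*np.cos(rel)])
def measure(save=None):
    out=[]
    for n in("scene","side"):
        st=sensors.sense();o,R=frame(st);img=optics.snapshot(n)
        if save:cv2.imwrite("pics/%s_%s.png"%(save,n),img[:,:,::-1])
        try:
            from scipy.optimize import minimize_scalar
            g=proj(n,colpt(o,R,-frameroll(R),130))[0]   # upright guess
            dc,da,hc,ha=blobs(n,img,g)
            e=[minimize_scalar(lambda a:((proj(n,colpt(o,R,a,hh))[0]-c)**2).sum(),bounds=(-.5,.5),method="bounded") for hh,c in((130,dc),(74,hc))]
            ph=frameroll(R);out.append((n,float(st["time"]),ph,e[0].x+ph,e[0].fun**.5,da,e[1].x+ph,e[1].fun**.5,ha))
        except Exception as ex: print(n,ex)
    return out
E
python3 - <<'E'
from h import *
st=sensors.sense();print(st["time"],st["tool_pos"],st["tcp_rot"],st["ft_force"],st["wrist_torque"],frame(st)[0])
for m in measure("m0"):print(m[0],np.round(m[1:],3))
a=cv2.imread("pics/m0_scene.png");b=cv2.imread("pics/m0_side.png");cv2.imwrite("pics/c3.png",np.hstack([cv2.resize(a[90:290,270:420],None,fx=2.6,fy=2.6),cv2.resize(b[70:270,90:240],None,fx=2.6,fy=2.6)]))
E
```

```text
5.025 [426.18146751 218.63989542 188.6274758 ] [-1.79991146e+02 -3.59122665e-02 -1.70309055e+02] [ 0.19175443 -1.01635349 -8.72025745] [-0.01582022 -0.02059526 -0.03387894] [426.13116195 218.61797933 103.62749351]
scene [ 5.025e+00 -0.000e+00  2.840e-01  6.325e+00  1.720e+02  2.550e-01
  5.000e+00  1.463e+03]
side [ 5.075e+00 -0.000e+00  3.310e-01  3.965e+00  3.110e+02  3.000e-01
  3.199e+00  1.912e+03]
```

View pics/c3.png

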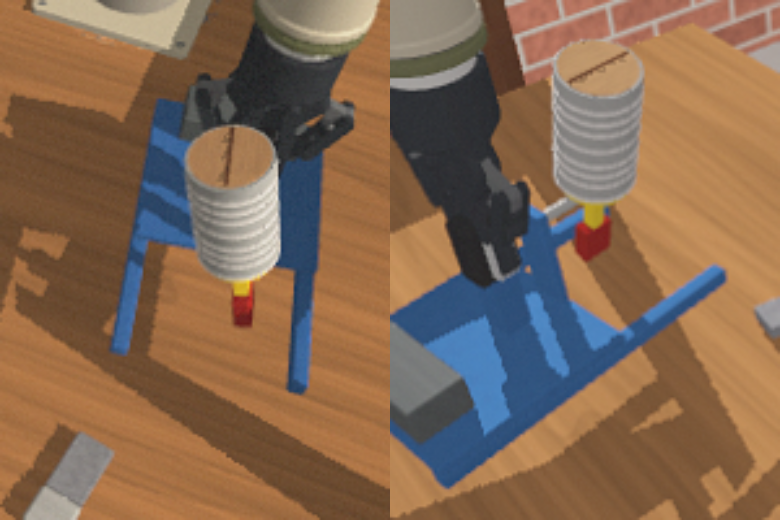

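```bash
python3 - <<'E'
s=open("h.py").read()
a=s.index('    d=cv2.inRange(h,(8');b=s.index('    k,lab,stt,c=cv2')
s=s[:a]+'''    d=cv2.inRange(h,(0,63,30),(179,255,255))&hull
    d=cv2.morphologyEx(d,cv2.MORPH_OPEN,np.ones((3,3),np.uint8));d=cv2.morphologyEx(d,cv2.MORPH_CLOSE,np.ones((5,5),np.uint8))
'''+s[b:]
open("h.py","w").write(s)
E
python3 - <<'E'
from h import *
import glob
st={"tool_pos":[426.18,218.64,188.63],"tcp_rot":[-179.991,-.036,-170.309]}
o,R=frame(st)
for n in("scene","side"):
  img=cv2.imread("pics/m0_%s.png"%n)[:,:,::-1].copy()
  g=proj(n,colpt(o,R,0.,130))[0];dc,da,hc,ha=blobs(n,img,g)
  print(n,"upright",g,"pred .3",proj(n,colpt(o,R,.3,130))[0],proj(n,colpt(o,R,.3,74))[0],"disc",np.round(dc,1),da,"hull",np.round(hc,1),ha)
  # rough by eye
  h=cv2.cvtColor(img,cv2.COLOR_RGB2HSV);u,v=map(int,dc)
  for dv in range(-16,17,2):print(dv,[int(h[v+dv,u+du,1]) for du in range(-22,23,4)])
  # skid tip check
  print("tips",proj(n,[o+R.apply(p) for p in([170,-88,16],[170,88,16],[170,-88,0],[170,88,0])]).round(1).tolist())
E
```

```text
scene upright [379.60145144 152.88357695] pred .3 [358.41011628 150.77005837] [360.08325108 169.22856192] disc [359.6 157.1] 177.5 hull [361.5 174.3] 1463.0
-16 [150, 11, 11, 111, 127, 128, 130, 127, 109, 8, 0, 21]
-14 [157, 30, 57, 132, 127, 120, 126, 129, 131, 16, 33, 11]
-12 [153, 167, 123, 130, 127, 127, 133, 127, 127, 101, 36, 19]
-10 [160, 131, 130, 124, 126, 132, 125, 125, 129, 130, 19, 20]
-8 [155, 35, 130, 125, 127, 133, 129, 128, 127, 134, 16, 6]
-6 [152, 9, 131, 127, 132, 134, 125, 127, 128, 131, 9, 23]
-4 [141, 23, 129, 129, 129, 139, 127, 128, 128, 125, 32, 153]
-2 [139, 2, 128, 130, 126, 131, 127, 126, 129, 14, 16, 141]
0 [160, 25, 124, 131, 124, 151, 131, 128, 127, 23, 85, 156]
2 [140, 34, 24, 134, 122, 148, 126, 132, 17, 24, 92, 152]
4 [146, 51, 24, 41, 113, 122, 110, 18, 24, 28, 98, 146]
6 [147, 91, 25, 21, 19, 22, 16, 23, 23, 16, 89, 145]
8 [150, 125, 23, 19, 22, 19, 20, 22, 18, 28, 93, 139]
10 [149, 166, 24, 26, 20, 25, 24, 24, 26, 20, 33, 157]
12 [153, 154, 20, 17, 24, 26, 26, 26, 21, 25, 33, 152]
14 [131, 150, 25, 23, 25, 19, 23, 26, 20, 17, 38, 150]
16 [137, 154
[... 612 characters left out ...]
2, 144, 113, 111, 112, 114]
-4 [143, 125, 122, 71, 113, 110, 138, 109, 110, 110, 109, 112]
-2 [144, 122, 133, 63, 71, 141, 113, 113, 111, 111, 109, 105]
0 [134, 135, 141, 59, 10, 112, 113, 109, 110, 109, 110, 35]
2 [137, 135, 139, 60, 10, 27, 113, 109, 110, 113, 94, 8]
4 [140, 139, 139, 44, 10, 8, 5, 93, 87, 56, 7, 8]
6 [141, 138, 140, 46, 12, 10, 12, 4, 8, 6, 8, 11]
8 [136, 140, 139, 45, 10, 9, 10, 10, 8, 14, 6, 15]
10 [141, 140, 143, 49, 11, 10, 13, 8, 10, 9, 12, 9]
12 [143, 143, 137, 77, 14, 9, 9, 11, 12, 12, 8, 10]
14 [142, 138, 135, 78, 12, 10, 12, 10, 10, 9, 13, 6]
16 [132, 140, 144, 74, 14, 11, 10, 11, 13, 11, 8, 9]
tips [[220.3, 172.3], [170.7, 144.8], [220.8, 177.5], [171.8, 149.8]]
```

```bash
cat > ctl.py <<'E'
from h import *
import json,os
from scipy.optimize import least_squares
A,K,C,B=1.90,4.05,0.613,0.605      # theta''=A th+K phi-C(th'-phi')+B ay+d
LAG=0.06;DT=1/80
def body(n,img,uv):
    h=cv2.cvtColor(img,cv2.COLOR_RGB2HSV);u,v=[int(round(x)) for x in uv]
    m=cv2.inRange(h,(0,0,112),(179,58,255));roi=np.zeros_like(m);cv2.rectangle(roi,(u-45,v-40),(u+45,v+45),255,-1);m&=roi
    m=cv2.morphologyEx(m,cv2.MORPH_OPEN,np.ones((4,4),np.uint8))
    k,lab,s,c=cv2.connectedComponentsWithStats(m);i=1+np.argmax(s[1:,4]);return c[i],int(s[i,4])
def solve(n,o,R,c,off):
    ph=frameroll(R);a=np.array([-.02,.02]);q=np.array([proj(n,colpt(o,R,x-ph,74))[0] for x in a])+off
    g=(q[1]-q[0])/.04;r=c-q.mean(0);return r@g/(g@g),np.linalg.norm(r-g*(r@g)/(g@g))
def load():return json.load(open("s.json"))
def save(s):json.dump(s,open("s.json","w"))
def sim(x,phis,ay,p0,lag0,stop=True,P=None):
    """x=[th,w,d]; phis: commanded at row ends (1/8 s each); p0 current command; lag0 lagged phi"""
    th,w,d=x;pl=lag0;prev=p0;T=[]
    for ph,a in zip(phis,ay):
        for i in range(10):
            cmd=prev+(ph-prev)*(i+1)/10;pd=(cmd-pl)/LAG;pl=pl+DT*pd
            w+=DT*(A*th+K*pl-C*(w-pd)+B*a+d);th+=DT*w
            if stop:
                if th>pl+.3:th=pl+.3;w=min(w,pd)
                if th<pl-.3:th=pl-.3;w=max(w,pd)
        prev=ph;T.append((th,w))
    return np.array(T),pl
def plan(x,p0,lag0,N=20,ay=None,m=1.0,steps=20,end=0):
    ay=np.zeros(N) if ay is None else ay
    def f(p):
        T,_=sim(x,p,ay,p0,lag0)
        d=np.diff(np.r_[p0,p]);dd=np.diff(np.r_[0,d])
        wt=np.linspace(.6,1.2,N)
        return np.r_[wt*T[:,0],.5*T[:,1],.15*(p+x[2]/K),.5*d,1.0*dd,6*T[-1,0],6*T[-1,1]]
    g=np.full(N,p0);r=least_squares(f,g,bounds=(-.28,.28) if abs(p0)<.28 else (-.4,.4),diff_step=1e-4,max_nfev=40)
    return r.x,sim(x,r.x,ay,p0,lag0)[0]
E
python3 - <<'E'
from ctl import *
st={"tool_pos":[426.18,218.64,188.63],"tcp_rot":[-179.991,-.036,-170.309]}
o,R=frame(st);off={}
for n in("scene","side"):
  img=cv2.imread("pics/m0_%s.png"%n)[:,:,::-1].copy()
  g=proj(n,colpt(o,R,.1,74))[0];c,a=body(n,img,g);off[n]=(c-proj(n,colpt(o,R,.3,74))[0]).tolist()
  print(n,c,a,off[n],proj(n,colpt(o,R,0,74))[0],solve(n,o,R,c,np.array(off[n])))
p0=426.18,218.64,188.63
s=dict(off=off,x=[.3,0,0],p0=0,lag=0,P=np.diag([1e-4,1e-4,.02]).tolist(),pos=list(p0),rot=E(180,0,-170.309).as_quat().tolist(),log=[])
save(s)
ph,T=plan(s["x"],0,0);print(ph.round(3));print(T.round(3).T)
E
```

```text
scene [366.32750583 177.96386946] 858 [6.244254747092498, 8.735307546827528] [371.3644383  170.48015669] (np.float64(0.3001257434598272), np.float64(1.031482898763593))
side [169.6802974  125.34423792] 1345 [-0.5825536481115989, 9.013743688148253] [163.02740772 111.4782931 ] (np.float64(0.3335579805346944), np.float64(1.1302632490587898))
[-0.051 -0.064 -0.06  -0.048 -0.036 -0.024 -0.016 -0.009 -0.005 -0.002
  0.     0.001  0.001  0.002  0.002  0.002  0.003  0.006  0.009  0.012]
[[ 0.267  0.224  0.187  0.155  0.127  0.103  0.083  0.067  0.053  0.042
   0.033  0.025  0.019  0.015  0.011  0.007  0.005  0.003  0.001  0.001]
 [-0.365 -0.32  -0.28  -0.243 -0.208 -0.175 -0.146 -0.121 -0.1   -0.081
  -0.066 -0.054 -0.044 -0.036 -0.029 -0.024 -0.019 -0.014 -0.008 -0.   ]]
```

Run:
```python
from h import *
for n,uv in(("scene",(365,170)),("side",(167,113))):
  h=cv2.cvtColor(cv2.imread("pics/m0_%s.png"%n),cv2.COLOR_BGR2HSV);u,v=uv
  for S,V,k in[(58,112,4),(58,95,4),(58,80,4),(75,95,4),(58,95,6),(58,80,6)]:
    m=cv2.inRange(h,(0,0,V),(179,S,255));roi=np.zeros_like(m);cv2.rectangle(roi,(u-45,v-40),(u+45,v+45),255,-1);m&=roi
    m=cv2.morphologyEx(m,cv2.MORPH_OPEN,np.ones((k,k),np.uint8))
    _,lab,s,c=cv2.connectedComponentsWithStats(m);i=1+np.argmax(s[1:,4]);print(n,S,V,k,c[i].round(1),s[i])
    if V==80 and k==4:
      for y in range(s[i,1],s[i,1]+s[i,3],4):x=np.where(lab[y]==i)[0];print(y,x.min(),x.max(),len(x))
```

```text
scene 58 112 4 [366.3 178. ] [353 156  26  42 858]
scene 58 95 4 [361.9 177.9] [ 343  156   36   42 1159]
scene 58 80 4 [361.7 177.7] [ 343  156   36   42 1174]
156 374 377 4
160 343 377 13
164 343 377 35
168 344 378 35
172 344 378 35
176 345 378 34
180 345 378 34
184 346 378 33
188 347 378 32
192 349 376 28
196 353 369 17
scene 75 95 4 [361.9 178.1] [ 343  155   36   44 1188]
scene 58 95 6 [362.  178.2] [ 344  158   35   40 1141]
scene 58 80 6 [361.7 177.9] [ 343  158   36   40 1160]
side 58 112 4 [169.7 125.3] [ 153  102   35   47 1345]
side 58 95 4 [169.7 125.3] [ 153  102   35   47 1345]
side 58 80 4 [169.7 125.3] [ 153  102   35   47 1345]
102 154 157 4
106 153 187 18
110 153 187 35
114 154 187 34
118 154 186 33
122 154 186 33
126 154 186 33
130 154 185 32
134 154 185 32
138 154 185 32
142 156 184 29
146 161 180 20
side 75 95 4 [169.7 125. ] [ 153  100   36   49 1389]
side 58 95 6 [169.7 125.6] [ 153  104   35   45 1327]
side 58 80 6 [169.7 125.6] [ 153  104   35   45 1327]
```

```bash
sed -i 's/(0,0,112)/(0,0,80)/' ctl.py
cat >> ctl.py <<'E'
def record(rws,phis,ay,pos,rot):
    """remember the rows about to be sent"""
    s=load();s["pend"]=dict(phis=list(map(float,phis)),ay=list(map(float,ay)),pos=list(map(float,pos)),rot=rot.as_quat().tolist());save(s);show(rws)
def Fm(n,dt=DT):   # linear transition of [th,w,d] over n fine steps
    F=np.eye(3);f=np.array([[1+dt*dt*A,dt*(1-dt*C),dt*dt],[dt*A,1-dt*C,dt],[0,0,1]])
    return np.linalg.matrix_power(f,n)
def advance(s,phis,ay):
    T,pl=sim(s["x"],phis,ay,s["p0"],s["lag"]);s["x"]=[*T[-1].tolist(),s["x"][2]];n=10*len(phis)
    F=Fm(n);P=F@np.array(s["P"])@F.T+len(phis)/8*np.diag([4e-5,4e-4,1e-3]);s["P"]=P.tolist();s["p0"]=phis[-1];s["lag"]=pl
def hold(s,t):  # camera time with command held
    n=int(round(t/DT));
    if n==0:return
    th,w,d=s["x"];pl=s["lag"]
    for i in range(n):
        pd=(s["p0"]-pl)/LAG;pl+=DT*pd;w+=DT*(A*th+K*pl-C*(w-pd)+d);th+=DT*w
    s["x"]=[th,w,d];s["lag"]=pl;F=Fm(n);s["P"]=(F@np.array(s["P"])@F.T).tolist()
def look(cams=("scene","side"),sig={"scene":.006,"side":.008}):
    s=load()
    if s.get("pend"):
        q=s.pop("pend");advance(s,q["phis"],q["ay"]);s["pos"]=q["pos"];s["rot"]=q["rot"]
    for n in cams:
        st=sensors.sense();o,R=frame(st);img=optics.snapshot(n);pm=frameroll(R)
        cv2.imwrite("pics/last_%s.png"%n,img[:,:,::-1])
        c,a=body(n,img,proj(n,colpt(o,R,s["x"][0]-pm,74))[0]);z,res=solve(n,o,R,c,np.array(s["off"][n]))
        x=np.array(s["x"]);P=np.array(s["P"]);print("%s t%.2f phi cmd %.3f lag %.3f meas %.3f | pred th %.3f meas %.3f res %.1f area %d"%(n,st["time"],s["p0"],s["lag"],pm,x[0],z,res,a))
        S=P[0,0]+sig[n]**2;k=P[:,0]/S;r=z-x[0]
        if abs(r)<max(.08,4*S**.5) and a>600:
            x=x+k*r;P=P-np.outer(k,P[0]);s["x"]=x.tolist();s["P"]=((P+P.T)/2).tolist()
        else:print("REJECTED")
        hold(s,.05)
    print("x",np.round(s["x"],3),"sd",np.sqrt(np.diag(s["P"])).round(3),"tcp",st["tool_pos"].round(1),"cmd",np.round(s["pos"],1));save(s);return s
def go(s,N,targets=None,claw=.8,ay=None):
    """plan roll, emit N rows. targets: function i->(pos, yaw) for row i (1-based), default hold"""
    H=20;ayf=np.zeros(H) if ay is None else np.array(ay,float);ph,T=plan(s["x"],s["p0"],s["lag"],H,ayf)
    ph=ph.round(3);R0=Ro.from_quat(s["rot"]);yaw0=(R0*F2T).as_euler("ZYX")[0]
    tg=[]
    for i in range(N):
        pos,yw=(s["pos"],yaw0) if targets is None else targets(i+1)
        tg.append((pos,Ro.from_euler("ZYX",[yw,0,ph[i]])*F2T.inv()))
    rw,p,R=rows(s["pos"],R0,tg,claw,(1,3));print("phi",ph[:N],"th",T[:N,0].round(3));record(rw,ph[:N],ayf[:N],p,R)
E
python3 - <<'E'
from ctl import *
s=load();o,R=frame({"tool_pos":s["pos"],"tcp_rot":[-179.991,-.036,-170.309]})
for n in s["off"]:
  c,a=body(n,cv2.imread("pics/m0_%s.png"%n)[:,:,::-1].copy(),proj(n,colpt(o,R,.2,74))[0])
  s["off"][n]=(c-proj(n,colpt(o,R,.3,74))[0]).tolist();print(c,a,s["off"][n])
ph=np.cumsum([-.01,-.02,-.025,-.025,-.025,-.02,-.015,0])
T,_=sim([.3,0,0],ph,0*ph,0,0);print(T.T.round(3))
save(s);R0=Ro.from_quat(s["rot"]);record([],ph,0*ph,s["pos"],R0*Ro.from_rotvec([.14,0,0]))
E
```

```text
[361.72657581 177.70187394] 1174 [1.6433247287860127, 8.473312018222117]
[169.6802974  125.34423792] 1345 [-0.5825536481115989, 9.013743688148253]
[[ 0.293  0.277  0.254  0.229  0.204  0.179  0.152  0.123]
 [-0.072 -0.152 -0.195 -0.2   -0.2   -0.206 -0.225 -0.247]]
[]
```

apply_moves:
  targets:
    - [0,0,0,0.01,0,0,0.8]
    - [0,0,0,0.02,0,0,0.8]
    - [0,0,0,0.025,0,0,0.8]
    - [0,0,0,0.025,0,0,0.8]
    - [0,0,0,0.025,0,0,0.8]
    - [0,0,0,0.02,0,0,0.8]
    - [0,0,0,0.015,0,0,0.8]
    - [0,0,0,0,0,0,0.8]

```text
time: 6.12
tool_pos: [426.3, 219.0, 188.9]
tcp_rot: [-172.0, -0.0, -170.3]
ft_force: [-0.2, -0.1, -7.8]
finger_gap: 29.9
grip_force: 40.6
```

Run:
```python
from ctl import *
s=look();go(s,6)
```

```text
scene t6.12 phi cmd -0.140 lag -0.139 meas -0.140 | pred th 0.123 meas 0.185 res 0.5 area 1206
side t6.17 phi cmd -0.140 lag -0.140 meas -0.140 | pred th 0.178 meas 0.095 res 2.1 area 1557
REJECTED
x [ 0.171 -0.13   0.114] sd [0.008 0.036 0.055] tcp [426.3 218.9 188.9] cmd [426.2 218.6 188.6]
phi [-0.141 -0.129 -0.109 -0.086 -0.066 -0.051] th [0.145 0.127 0.108 0.091 0.075 0.06 ]
[[0,0,0,0.001,0,0,0.8],[0,0,0,-0.012,0,0,0.8],[0,0,0,-0.02,0,0,0.8],[0,0,0,-0.023,0,0,0.8],[0,0,0,-0.02,0,0,0.8],[0,0,0,-0.015,0,0,0.8]]
```

Run:
```python
from h import *
for n,uv in(("scene",(368,170)),("side",(165,113))):
 for f in("m0","last"):
  h=cv2.cvtColor(cv2.imread("pics/%s_%s.png"%(f,n)),cv2.COLOR_BGR2HSV);u,v=uv
  m=cv2.inRange(h,(0,0,80),(179,58,255));roi=np.zeros_like(m);cv2.rectangle(roi,(u-45,v-40),(u+45,v+45),255,-1);m&=roi
  m=cv2.morphologyEx(m,cv2.MORPH_OPEN,np.ones((4,4),np.uint8))
  _,lab,s,c=cv2.connectedComponentsWithStats(m);i=1+np.argmax(s[1:,4]);print(n,f,c[i],s[i])
  for y in range(s[i,1],s[i,1]+s[i,3],4):x=np.where(lab[y]==i)[0];print(y,x.min(),x.max(),len(x),end="; ")
  print()
a=cv2.imread("pics/last_scene.png");b=cv2.imread("pics/last_side.png");cv2.imwrite("pics/c4.png",np.hstack([cv2.resize(a[90:290,270:420],None,fx=2.6,fy=2.6),cv2.resize(b[70:270,90:240],None,fx=2.6,fy=2.6)]))
```

```text
scene m0 [361.72657581 177.70187394] [ 343  156   36   42 1174]
156 374 377 4; 160 343 377 13; 164 343 377 35; 168 344 378 35; 172 344 378 35; 176 345 378 34; 180 345 378 34; 184 346 378 33; 188 347 378 32; 192 349 376 28; 196 353 369 17; 
scene last [367.36567164 178.25787728] [ 349  155   41   44 1206]
155 355 358 4; 159 355 361 7; 163 353 389 21; 167 353 389 37; 171 352 387 36; 175 351 386 36; 179 350 384 35; 183 349 383 35; 187 349 382 34; 191 352 380 29; 195 355 378 24; 
side m0 [169.6802974  125.34423792] [ 153  102   35   47 1345]
102 154 157 4; 106 153 187 18; 110 153 187 35; 114 154 187 34; 118 154 186 33; 122 154 186 33; 126 154 186 33; 130 154 185 32; 134 154 185 32; 138 154 185 32; 142 156 184 29; 146 161 180 20; 
side last [164.84071933 119.24919717] [ 145   93   39   53 1557]
93 174 177 4; 97 145 178 20; 101 146 179 34; 105 146 179 34; 109 146 179 34; 113 148 180 33; 117 148 180 33; 121 149 181 33; 125 150 181 32; 129 151 182 32; 133 152 183 32; 137 152 182 31; 141 154 179 26; 145 163 170 8;
```

View pics/c4.png

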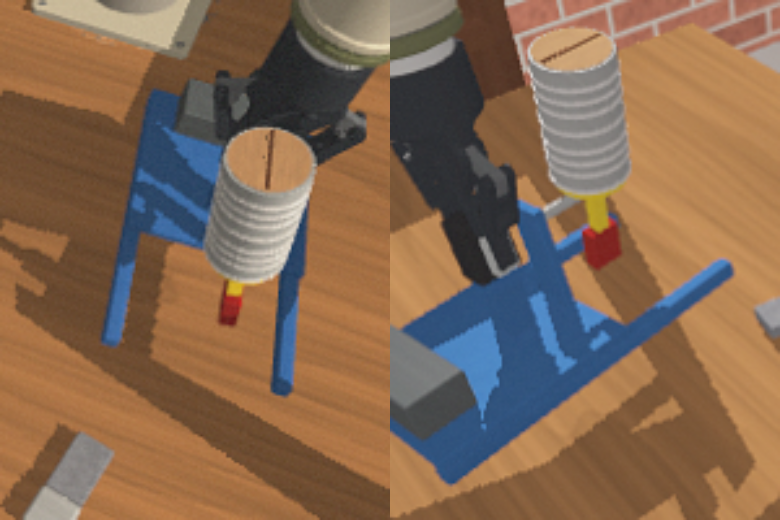

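```bash
cat > disc.py <<'E'
from h import *
def disc(n,img,uv):
    h=cv2.medianBlur(cv2.cvtColor(img,cv2.COLOR_RGB2HSV),3);u,v=[int(round(x)) for x in uv]
    m=cv2.inRange(h,(10,92,120),(21,139 if n=="scene" else 126,255));roi=np.zeros_like(m);cv2.rectangle(roi,(u-32,v-26),(u+32,v+26),255,-1);m&=roi
    m=cv2.morphologyEx(m,cv2.MORPH_CLOSE,np.ones((4,4),np.uint8));m=cv2.morphologyEx(m,cv2.MORPH_OPEN,cv2.getStructuringElement(cv2.MORPH_ELLIPSE,(7,7)))
    k,lab,s,c=cv2.connectedComponentsWithStats(m);i=1+np.argmax(s[1:,4]);hp=cv2.convexHull(cv2.findNonZero((lab==i).astype(np.uint8)))
    M=cv2.moments(hp);return np.array([M["m10"],M["m01"]])/M["m00"],M["m00"],s[i]
E
python3 - <<'E'
from disc import *
for f,st,th in(("m0",{"tool_pos":[426.18,218.64,188.63],"tcp_rot":[-179.991,-.036,-170.309]},.3),("last",{"tool_pos":[426.3,218.95,188.9],"tcp_rot":[-171.98,0,-170.3]},.1)):
  o,R=frame(st)
  for n in("scene","side"):
    img=cv2.imread("pics/%s_%s.png"%(f,n))[:,:,::-1].copy();p=proj(n,colpt(o,R,th-frameroll(R),130))[0]
    print(f,n,frameroll(R),p,*disc(n,img,p))
E
```

```text
m0 scene -0.00015707960167314885 [358.39908503 150.77003655] [359.21708185 151.06346382] 562.0 [344 140  32  23 593]
m0 side -0.00015707960167314885 [171.02376438  94.95887599] [170.74606365  96.38056951] 497.5 [156  86  31  22 520]
last scene -0.1399754060099456 [373.86954742 151.94079594] [374.48270975 152.37953515] 588.0 [359 141  32  24 619]
last side -0.1399754060099456 [161.17957047  88.1835602 ] [160.25278149  89.05740988] 374.5 [146  81  30  17 396]
```

```bash
sed -i 's/^from h import \*/from disc import */; s/colpt(o,R,x-ph,74)/colpt(o,R,x-ph,130)/; s/c,a=body(n,img,proj(n,colpt(o,R,s\["x"\]\[0\]-pm,74))\[0\])/c,a,_=disc(n,img,proj(n,colpt(o,R,s["x"][0]-pm,130))[0])/; s/a>600/a>(420 if n=="scene" else 350)/; s/"side":.008/"side":.012/' ctl.py
python3 - <<'E'
from ctl import *
s=load();s.pop("pend",None);s["off"]={"scene":[.75,.33],"side":[-.5,1.2]}
s["x"]=[.100,-.28,0];s["P"]=np.diag([4e-5,4e-3,1e-2]).tolist();s["p0"]=-.14;s["lag"]=-.14
hold(s,.1);print(s["x"]);save(s);go(s,5)
E
```

```text
[0.07077693975714064, -0.3023514600652074, 0]
phi [-0.025  0.074  0.12   0.121  0.096] th [ 0.034  0.005 -0.013 -0.021 -0.022]
[[0,0,0,-0.115,0,0,0.8],[0,0,0,-0.099,0,0,0.8],[0,0,0,-0.046,0,0,0.8],[0,0,0,-0.001,0,0,0.8],[0,0,0,0.025,0,0,0.8]]
```

apply_moves:
  targets:
    - [0,0,0,-0.115,0,0,0.8]
    - [0,0,0,-0.099,0,0,0.8]
    - [0,0,0,-0.046,0,0,0.8]
    - [0,0,0,-0.001,0,0,0.8]
    - [0,0,0,0.025,0,0,0.8]

```text
time: 6.85
tool_pos: [426.5, 218.1, 189.0]
tcp_rot: [174.6, 0.0, -170.4]
ft_force: [-0.5, 0.2, -7.8]
finger_gap: 30.0
grip_force: 42.6
```

Run:
```python
from ctl import *
s=look();go(s,5)
```

```text
scene t6.85 phi cmd 0.096 lag 0.104 meas 0.094 | pred th -0.022 meas -0.008 res 0.1 area 606
side t6.90 phi cmd 0.096 lag 0.099 meas 0.093 | pred th -0.006 meas 0.001 res 0.2 area 321
REJECTED
x [-0.003  0.067  0.013] sd [0.008 0.041 0.091] tcp [426.4 218.8 189.1] cmd [426.2 218.6 188.6]
phi [ 0.037 -0.017 -0.047 -0.054 -0.047] th [0.006 0.015 0.02  0.022 0.02 ]
[[0,0,0,0.059,0,0,0.8],[0,0,0,0.054,0,0,0.8],[0,0,0,0.03,0,0,0.8],[0,0,0,0.007,0,0,0.8],[0,0,0,-0.007,0,0,0.8]]
```

apply_moves:
  targets:
    - [0,0,0,0.059,0,0,0.8]
    - [0,0,0,0.054,0,0,0.8]
    - [0,0,0,0.03,0,0,0.8]
    - [0,0,0,0.007,0,0,0.8]
    - [0,0,0,-0.007,0,0,0.8]

```text
time: 7.58
tool_pos: [426.2, 219.1, 188.8]
tcp_rot: [-177.3, -0.0, -170.3]
ft_force: [0.9, -0.5, -7.8]
finger_gap: 29.4
grip_force: 42.6
```

```bash
sed -i 's/LAG=0.06/LAG=0.03/; s/else 350/else 250/' ctl.py
python3 - <<'E'
from ctl import *
s=look();go(s,7)
E
```

```text
scene t7.58 phi cmd -0.047 lag -0.048 meas -0.046 | pred th 0.011 meas 0.034 res 0.0 area 586
side t7.62 phi cmd -0.047 lag -0.047 meas -0.046 | pred th 0.034 meas 0.028 res 0.0 area 339
x [0.033 0.    0.049] sd [0.007 0.028 0.048] tcp [426.3 218.8 188.9] cmd [426.2 218.6 188.6]
phi [-0.051 -0.05  -0.044 -0.036 -0.028 -0.022 -0.017] th [0.032 0.029 0.026 0.022 0.018 0.015 0.012]
[[0,0,0,0.004,0,0,0.8],[0,0,0,-0.001,0,0,0.8],[0,0,0,-0.006,0,0,0.8],[0,0,0,-0.008,0,0,0.8],[0,0,0,-0.008,0,0,0.8],[0,0,0,-0.006,0,0,0.8],[0,0,0,-0.005,0,0,0.8]]
```

apply_moves:
  targets:
    - [0,0,0,0.004,0,0,0.8]
    - [0,0,0,-0.001,0,0,0.8]
    - [0,0,0,-0.006,0,0,0.8]
    - [0,0,0,-0.008,0,0,0.8]
    - [0,0,0,-0.008,0,0,0.8]
    - [0,0,0,-0.006,0,0,0.8]
    - [0,0,0,-0.005,0,0,0.8]

```text
time: 8.55
tool_pos: [426.4, 218.7, 189.0]
tcp_rot: [-179.0, -0.0, -170.3]
ft_force: [0.3, -0.1, -8.0]
finger_gap: 29.3
grip_force: 42.7
```

Run:
```python
from ctl import *
s=look();go(s,8)
```

```text
scene t8.55 phi cmd -0.017 lag -0.018 meas -0.017 | pred th 0.012 meas -0.046 res 0.2 area 603
side t8.60 phi cmd -0.017 lag -0.017 meas -0.017 | pred th -0.050 meas -0.036 res 0.1 area 288
x [-0.052 -0.112  0.005] sd [0.006 0.025 0.04 ] tcp [426.4 218.7 189. ] cmd [426.2 218.6 188.6]
phi [0.059 0.068 0.057 0.047 0.038 0.029 0.021 0.014] th [-0.064 -0.07  -0.074 -0.077 -0.08  -0.083 -0.087 -0.092]
[[0,0,0,-0.076,0,0,0.8],[0,0,0,-0.009,0,0,0.8],[0,0,0,0.011,0,0,0.8],[0,0,0,0.01,0,0,0.8],[0,0,0,0.009,0,0,0.8],[0,0,0,0.009,0,0,0.8],[0,0,0,0.008,0,0,0.8],[0,0,0,0.007,0,0,0.8]]
```

```bash
cat >> ctl.py <<'E'
from scipy.optimize import lsq_linear
def plan(x,p0,lag0,N=20,ay=None):
    ay=np.zeros(N) if ay is None else ay;wt=np.linspace(.6,1.2,N)
    def f(p):
        T,_=sim(x,p,ay,p0,lag0,False);d=np.diff(np.r_[p0,p]);dd=np.diff(np.r_[0,d])
        return np.r_[wt*T[:,0],.5*T[:,1],.15*(p+x[2]/K),.5*d,1.0*dd,6*T[-1,0],6*T[-1,1]]
    f0=f(np.zeros(N));J=np.array([f(e)-f0 for e in np.eye(N)]).T
    p=lsq_linear(J,-f0,bounds=(-.25,.25)).x;return p,sim(x,p,ay,p0,lag0)[0]
E
python3 - <<'E'
from ctl import *
s=load();s.pop("pend");save(s);go(s,6)
E
```

```text
phi [0.05  0.101 0.116 0.104 0.078 0.051] th [-0.064 -0.07  -0.069 -0.063 -0.054 -0.044]
[[0,0,0,-0.067,0,0,0.8],[0,0,0,-0.051,0,0,0.8],[0,0,0,-0.015,0,0,0.8],[0,0,0,0.012,0,0,0.8],[0,0,0,0.026,0,0,0.8],[0,0,0,0.027,0,0,0.8]]
```

apply_moves:
  targets:
    - [0,0,0,-0.067,0,0,0.8]
    - [0,0,0,-0.051,0,0,0.8]
    - [0,0,0,-0.015,0,0,0.8]
    - [0,0,0,0.012,0,0,0.8]
    - [0,0,0,0.026,0,0,0.8]
    - [0,0,0,0.027,0,0,0.8]

```text
time: 9.4
tool_pos: [426.3, 219.1, 189.1]
tcp_rot: [177.2, 0.0, -170.3]
ft_force: [-0.6, 0.9, -8.5]
finger_gap: 29.9
grip_force: 42.7
```

Run:
```python
from ctl import *
s=look();go(s,6)
```

```text
scene t9.40 phi cmd 0.051 lag 0.055 meas 0.049 | pred th -0.044 meas -0.031 res 0.2 area 621
side t9.45 phi cmd 0.051 lag 0.051 meas 0.048 | pred th -0.026 meas -0.011 res 0.0 area 310
x [-0.017  0.114  0.02 ] sd [0.006 0.025 0.04 ] tcp [426.2 219.4 189.1] cmd [426.2 218.6 188.6]
phi [ 0.004 -0.036 -0.055 -0.055 -0.045 -0.032] th [-0.004  0.006  0.012  0.013  0.012  0.01 ]
[[0,0,0,0.047,0,0,0.8],[0,0,0,0.04,0,0,0.8],[0,0,0,0.019,0,0,0.8],[0,0,0,0,0,0,0.8],[0,0,0,-0.01,0,0,0.8],[0,0,0,-0.013,0,0,0.8]]
```

apply_moves:
  targets:
    - [0,0,0,0.047,0,0,0.8]
    - [0,0,0,0.04,0,0,0.8]
    - [0,0,0,0.019,0,0,0.8]
    - [0,0,0,0,0,0,0.8]
    - [0,0,0,-0.01,0,0,0.8]
    - [0,0,0,-0.013,0,0,0.8]

```text
time: 10.25
tool_pos: [426.4, 218.6, 189.0]
tcp_rot: [-178.2, 0.0, -170.3]
ft_force: [-0.3, 0.4, -7.6]
finger_gap: 29.4
grip_force: 42.8
```

Run:
```python
from ctl import *
s=look();go(s,7)
```

```text
scene t10.25 phi cmd -0.032 lag -0.034 meas -0.031 | pred th 0.010 meas 0.005 res 0.0 area 620
side t10.30 phi cmd -0.032 lag -0.032 meas -0.030 | pred th 0.004 meas 0.014 res 0.1 area 329
x [ 0.005 -0.029  0.018] sd [0.006 0.025 0.04 ] tcp [426.5 218.4 189.1] cmd [426.2 218.6 188.6]
phi [-0.015 -0.     0.008  0.01   0.008  0.004  0.   ] th [ 0.001 -0.002 -0.004 -0.004 -0.004 -0.003 -0.003]
[[0,0,0,-0.017,0,0,0.8],[0,0,0,-0.015,0,0,0.8],[0,0,0,-0.008,0,0,0.8],[0,0,0,-0.002,0,0,0.8],[0,0,0,0.002,0,0,0.8],[0,0,0,0.004,0,0,0.8],[0,0,0,0.004,0,0,0.8]]
```

apply_moves:
  targets:
    - [0,0,0,-0.017,0,0,0.8]
    - [0,0,0,-0.015,0,0,0.8]
    - [0,0,0,-0.008,0,0,0.8]
    - [0,0,0,-0.002,0,0,0.8]
    - [0,0,0,0.002,0,0,0.8]
    - [0,0,0,0.004,0,0,0.8]
    - [0,0,0,0.004,0,0,0.8]

```text
time: 11.22
tool_pos: [426.3, 218.9, 189.0]
tcp_rot: [-180.0, 0.0, -170.3]
ft_force: [-0.2, 0.4, -9.0]
finger_gap: 29.5
grip_force: 42.7
```

Run:
```python
from ctl import *
s=look();go(s,8)
```

```text
scene t11.22 phi cmd 0.000 lag 0.001 meas -0.000 | pred th -0.002 meas 0.010 res 0.1 area 592
side t11.28 phi cmd 0.000 lag 0.000 meas -0.000 | pred th 0.011 meas 0.009 res 0.1 area 320
x [0.012 0.027 0.027] sd [0.006 0.025 0.04 ] tcp [426.3 218.9 189. ] cmd [426.2 218.6 188.6]
phi [-0.017 -0.03  -0.035 -0.032 -0.026 -0.019 -0.014 -0.01 ] th [0.015 0.017 0.017 0.015 0.013 0.011 0.009 0.007]
[[0,0,0,0.017,0,0,0.8],[0,0,0,0.013,0,0,0.8],[0,0,0,0.005,0,0,0.8],[0,0,0,-0.003,0,0,0.8],[0,0,0,-0.006,0,0,0.8],[0,0,0,-0.007,0,0,0.8],[0,0,0,-0.005,0,0,0.8],[0,0,0,-0.004,0,0,0.8]]
```

apply_moves:
  targets:
    - [0,0,0,0.017,0,0,0.8]
    - [0,0,0,0.013,0,0,0.8]
    - [0,0,0,0.005,0,0,0.8]
    - [0,0,0,-0.003,0,0,0.8]
    - [0,0,0,-0.006,0,0,0.8]
    - [0,0,0,-0.007,0,0,0.8]
    - [0,0,0,-0.005,0,0,0.8]
    - [0,0,0,-0.004,0,0,0.8]

```text
time: 12.32
tool_pos: [426.4, 218.6, 189.0]
tcp_rot: [-179.4, 0.0, -170.3]
ft_force: [-0.1, -0.4, -8.6]
finger_gap: 29.5
grip_force: 42.7
```

Run:
```python
from ctl import *
s=look();go(s,8)
```

```text
scene t12.32 phi cmd -0.010 lag -0.011 meas -0.010 | pred th 0.006 meas -0.029 res 0.1 area 614
side t12.38 phi cmd -0.010 lag -0.010 meas -0.010 | pred th -0.032 meas -0.017 res 0.3 area 297
x [-0.031 -0.062  0.009] sd [0.006 0.026 0.042] tcp [426.4 218.6 189. ] cmd [426.2 218.6 188.6]
phi [0.028 0.057 0.066 0.058 0.044 0.028 0.014 0.005] th [-0.038 -0.041 -0.04  -0.037 -0.032 -0.026 -0.021 -0.016]
[[0,0,0,-0.038,0,0,0.8],[0,0,0,-0.029,0,0,0.8],[0,0,0,-0.009,0,0,0.8],[0,0,0,0.008,0,0,0.8],[0,0,0,0.014,0,0,0.8],[0,0,0,0.016,0,0,0.8],[0,0,0,0.014,0,0,0.8],[0,0,0,0.009,0,0,0.8]]
```

apply_moves:
  targets:
    - [0,0,0,-0.038,0,0,0.8]
    - [0,0,0,-0.029,0,0,0.8]
    - [0,0,0,-0.009,0,0,0.8]
    - [0,0,0,0.008,0,0,0.8]
    - [0,0,0,0.014,0,0,0.8]
    - [0,0,0,0.016,0,0,0.8]
    - [0,0,0,0.014,0,0,0.8]
    - [0,0,0,0.009,0,0,0.8]

```text
time: 13.42
tool_pos: [426.3, 219.0, 189.0]
tcp_rot: [179.8, -0.0, -170.3]
ft_force: [0.5, 0.9, -8.7]
finger_gap: 29.8
grip_force: 42.7
```

```bash
sed -i 's/4e-4,1e-3\]/4e-4,1.5e-4]/' ctl.py
python3 - <<'E'
from ctl import *
s=load();P=np.array(s["P"]);P[2]*=.6;P[:,2]*=.6;s["P"]=P.tolist();save(s)
s=look();go(s,7)
E
```

```text
scene t13.43 phi cmd 0.005 lag 0.006 meas 0.004 | pred th -0.016 meas -0.008 res 0.0 area 608
side t13.47 phi cmd 0.005 lag 0.005 meas 0.004 | pred th -0.006 meas -0.005 res 0.1 area 319
x [-0.003  0.043  0.012] sd [0.006 0.024 0.023] tcp [426.3 219.  189. ] cmd [426.2 218.6 188.6]
phi [-0.009 -0.02  -0.024 -0.022 -0.018 -0.012 -0.008] th [0.001 0.004 0.006 0.006 0.005 0.005 0.004]
[[0,0,0,0.014,0,0,0.8],[0,0,0,0.011,0,0,0.8],[0,0,0,0.004,0,0,0.8],[0,0,0,-0.002,0,0,0.8],[0,0,0,-0.004,0,0,0.8],[0,0,0,-0.006,0,0,0.8],[0,0,0,-0.004,0,0,0.8]]
```

apply_moves:
  targets:
    - [0,0,0,0.014,0,0,0.8]
    - [0,0,0,0.011,0,0,0.8]
    - [0,0,0,0.004,0,0,0.8]
    - [0,0,0,-0.002,0,0,0.8]
    - [0,0,0,-0.004,0,0,0.8]
    - [0,0,0,-0.006,0,0,0.8]
    - [0,0,0,-0.004,0,0,0.8]

```text
time: 14.4
tool_pos: [426.4, 218.6, 189.0]
tcp_rot: [-179.6, -0.0, -170.3]
ft_force: [-0.5, -0.1, -8.2]
finger_gap: 29.7
grip_force: 42.7
```

```bash
cat >> ctl.py <<'E'
def carry(s,N,goal,frac):
    """move fraction frac of the way left to goal=(x,y,z,frame yaw deg) in N rows, rest to rest"""
    p0=np.array(s["pos"]);y0=(Ro.from_quat(s["rot"])*F2T).as_euler("ZYX")[0];g=np.array(goal[:3],float);gy=np.radians(goal[3])
    u=mj(N)*frac;u=np.r_[0,u];pos=[p0+(g-p0)*a for a in u];yw=[y0+(gy-y0)*a for a in u]
    piv=np.array([p[:2]+110*np.array([np.cos(y),np.sin(y)]) for p,y in zip(pos,yw)])/1000
    v=np.diff(piv,axis=0)*8;a=np.diff(np.vstack([[0,0],v,[0,0]]),axis=0)*8
    n=np.array([-np.sin(y0),np.cos(y0)]);ay=np.r_[a@n,np.zeros(30)][:20]
    go(s,N,lambda i:(pos[i],yw[i]),ay=ay)
G=(447.5,-270,189,17.25)
E
python3 - <<'E'
from ctl import *
s=look();go(s,7)
E
```

```text
scene t14.40 phi cmd -0.008 lag -0.009 meas -0.008 | pred th 0.004 meas 0.004 res 0.0 area 614
side t14.45 phi cmd -0.008 lag -0.008 meas -0.008 | pred th 0.004 meas 0.007 res 0.0 area 320
x [ 0.004 -0.006  0.012] sd [0.006 0.023 0.022] tcp [426.4 218.6 189. ] cmd [426.2 218.6 188.6]
phi [-0.006 -0.005 -0.004 -0.003 -0.003 -0.003 -0.003] th [0.003 0.003 0.002 0.002 0.001 0.001 0.001]
[[0,0,0,-0.002,0,0,0.8],[0,0,0,-0.001,0,0,0.8],[0,0,0,-0.001,0,0,0.8],[0,0,0,-0.001,0,0,0.8],[0,0,0,0,0,0,0.8],[0,0,0,0,0,0,0.8],[0,0,0,0,0,0,0.8]]
```

Beautifully balanced; one more hold cycle, then carry.

apply_moves:
  targets:
    - [0,0,0,-0.002,0,0,0.8]
    - [0,0,0,-0.001,0,0,0.8]
    - [0,0,0,-0.001,0,0,0.8]
    - [0,0,0,-0.001,0,0,0.8]
    - [0,0,0,0,0,0,0.8]
    - [0,0,0,0,0,0,0.8]
    - [0,0,0,0,0,0,0.8]

```text
time: 15.38
tool_pos: [426.3, 218.8, 189.0]
tcp_rot: [-179.8, -0.0, -170.3]
ft_force: [0.3, 0.5, -7.7]
finger_gap: 29.4
grip_force: 42.7
```

Run:
```python
from ctl import *
s=look();carry(s,7,G,30/490)
```

```text
scene t15.38 phi cmd -0.003 lag -0.003 meas -0.003 | pred th 0.001 meas 0.004 res 0.1 area 608
side t15.43 phi cmd -0.003 lag -0.003 meas -0.003 | pred th 0.004 meas 0.008 res 0.0 area 320
x [0.005 0.005 0.014] sd [0.006 0.023 0.021] tcp [426.4 218.8 189. ] cmd [426.2 218.6 188.6]
phi [-0.001  0.002  0.002 -0.001 -0.005 -0.01  -0.013] th [0.006 0.006 0.004 0.003 0.001 0.    0.   ]
[[0.1,-0.7,0,-0.002,0,0,0.8],[0.4,-3.6,0,-0.003,0,-0.001,0.8],[0.9,-6.6,0,0,0,-0.002,0.8],[1.0,-7.9,0,0.003,0,-0.002,0.8],[0.9,-6.6,0,0.004,0,-0.002,0.8],[0.5,-3.6,0,0.005,0,-0.001,0.8],[0,-0.7,0,0.003,0,0,0.8]]
```

apply_moves:
  targets:
    - [0.1,-0.7,0,-0.002,0,0,0.8]
    - [0.4,-3.6,0,-0.003,0,-0.001,0.8]
    - [0.9,-6.6,0,0,0,-0.002,0.8]
    - [1.0,-7.9,0,0.003,0,-0.002,0.8]
    - [0.9,-6.6,0,0.004,0,-0.002,0.8]
    - [0.5,-3.6,0,0.005,0,-0.001,0.8]
    - [0,-0.7,0,0.003,0,0,0.8]

```text
time: 16.35
tool_pos: [427.8, 188.6, 189.0]
tcp_rot: [-179.2, 0.0, -169.9]
ft_force: [-0.2, 0.3, -7.4]
finger_gap: 29.8
grip_force: 42.7
```

Run:
```python
from ctl import *
s=look();carry(s,8,G,50/460)
```

```text
scene t16.35 phi cmd -0.013 lag -0.013 meas -0.013 | pred th 0.000 meas 0.001 res 0.0 area 568
side t16.40 phi cmd -0.013 lag -0.013 meas -0.013 | pred th 0.001 meas 0.000 res 0.2 area 330
x [0.001 0.002 0.014] sd [0.006 0.022 0.021] tcp [427.8 188.8 189. ] cmd [427.5 188.7 188.6]
phi [-0.002  0.009  0.015  0.013  0.005 -0.004 -0.013 -0.017] th [ 0.001  0.001  0.    -0.002 -0.003 -0.004 -0.004 -0.002]
[[0.1,-0.8,0,-0.011,0,0,0.8],[0.6,-4.3,0,-0.011,0,-0.001,0.8],[1.1,-8.5,-0.1,-0.006,0,-0.003,0.8],[1.6,-11.1,-0.1,0.002,0,-0.003,0.8],[1.6,-11.1,-0.2,0.008,0,-0.003,0.8],[1.2,-8.5,0,0.009,0,-0.002,0.8],[0.6,-4.3,0,0.009,0,-0.001,0.8],[0.1,-0.8,0,0.004,0,0,0.8]]
```

apply_moves:
  targets:
    - [0.1,-0.8,0,-0.011,0,0,0.8]
    - [0.6,-4.3,0,-0.011,0,-0.001,0.8]
    - [1.1,-8.5,-0.1,-0.006,0,-0.003,0.8]
    - [1.6,-11.1,-0.1,0.002,0,-0.003,0.8]
    - [1.6,-11.1,-0.2,0.008,0,-0.003,0.8]
    - [1.2,-8.5,0,0.009,0,-0.002,0.8]
    - [0.6,-4.3,0,0.009,0,-0.001,0.8]
    - [0.1,-0.8,0,0.004,0,0,0.8]

```text
time: 17.45
tool_pos: [429.9, 138.9, 189.0]
tcp_rot: [-179.0, 0.0, -169.1]
ft_force: [-0.4, 1.0, -8.6]
finger_gap: 29.4
grip_force: 42.7
```

Run:
```python
from ctl import *
s=look();carry(s,8,G,60/410)
```

```text
scene t17.45 phi cmd -0.017 lag -0.016 meas -0.017 | pred th -0.002 meas -0.007 res 0.1 area 544
side t17.50 phi cmd -0.017 lag -0.017 meas -0.017 | pred th -0.006 meas -0.021 res 0.0 area 410
x [-0.01  -0.006  0.011] sd [0.006 0.023 0.021] tcp [429.9 139.1 189. ] cmd [429.7 138.9 188.7]
phi [ 0.006  0.026  0.035  0.032  0.019  0.004 -0.009 -0.017] th [-0.011 -0.011 -0.012 -0.013 -0.013 -0.012 -0.01  -0.007]
[[0.1,-1.0,0,-0.023,0,0,0.8],[0.8,-5.1,0,-0.02,0,-0.002,0.8],[1.5,-10.2,-0.3,-0.009,0,-0.002,0.8],[2.1,-13.3,-0.5,0.003,0,-0.004,0.8],[2.0,-13.3,-0.4,0.013,0,-0.004,0.8],[1.7,-10.2,-0.2,0.015,0,-0.003,0.8],[0.8,-5.1,0,0.013,0,-0.001,0.8],[0.1,-1.0,0,0.008,0,0,0.8]]
```

apply_moves:
  targets:
    - [0.1,-1.0,0,-0.023,0,0,0.8]
    - [0.8,-5.1,0,-0.02,0,-0.002,0.8]
    - [1.5,-10.2,-0.3,-0.009,0,-0.002,0.8]
    - [2.1,-13.3,-0.5,0.003,0,-0.004,0.8]
    - [2.0,-13.3,-0.4,0.013,0,-0.004,0.8]
    - [1.7,-10.2,-0.2,0.015,0,-0.003,0.8]
    - [0.8,-5.1,0,0.013,0,-0.001,0.8]
    - [0.1,-1.0,0,0.008,0,0,0.8]

```text
time: 18.55
tool_pos: [432.6, 79.1, 189.1]
tcp_rot: [-179.0, 0.0, -168.2]
ft_force: [0.7, 0.5, -9.5]
finger_gap: 29.9
grip_force: 42.7
```

Run:
```python
from ctl import *
s=look();carry(s,8,G,60/350)
```

```text
scene t18.55 phi cmd -0.017 lag -0.016 meas -0.018 | pred th -0.007 meas 0.002 res 0.0 area 506
side t18.60 phi cmd -0.017 lag -0.017 meas -0.018 | pred th 0.004 meas -0.007 res 0.2 area 489
x [0.003 0.027 0.013] sd [0.006 0.023 0.021] tcp [432.5  79.3 189. ] cmd [432.4  79.  188.7]
phi [-0.011 -0.003  0.003  0.003 -0.002 -0.01  -0.017 -0.021] th [ 0.006  0.007  0.006  0.003  0.001 -0.001 -0.001 -0.   ]
[[0.2,-0.9,0,-0.006,0,0,0.8],[0.8,-5.2,0.1,-0.008,0,-0.002,0.8],[1.7,-10.2,0,-0.006,0,-0.002,0.8],[2.2,-13.2,-0.1,0,0,-0.004,0.8],[2.3,-13.3,0,0.005,0,-0.004,0.8],[1.8,-10.1,0,0.008,0,-0.003,0.8],[0.9,-5.2,0,0.007,0,-0.001,0.8],[0.2,-0.9,0.1,0.004,0,0,0.8]]
```

apply_moves:
  targets:
    - [0.2,-0.9,0,-0.006,0,0,0.8]
    - [0.8,-5.2,0.1,-0.008,0,-0.002,0.8]
    - [1.7,-10.2,0,-0.006,0,-0.002,0.8]
    - [2.2,-13.2,-0.1,0,0,-0.004,0.8]
    - [2.3,-13.3,0,0.005,0,-0.004,0.8]
    - [1.8,-10.1,0,0.008,0,-0.003,0.8]
    - [0.9,-5.2,0,0.007,0,-0.001,0.8]
    - [0.2,-0.9,0.1,0.004,0,0,0.8]

```text
time: 19.65
tool_pos: [435.2, 19.2, 189.1]
tcp_rot: [-178.8, 0.0, -167.3]
ft_force: [-0.7, -0.0, -9.2]
finger_gap: 29.6
grip_force: 42.7
```

```bash
sed -i 's/(420 if/(340 if/' ctl.py
python3 - <<'E'
from ctl import *
s=look();carry(s,8,G,60/290)
E
```

```text
scene t19.65 phi cmd -0.021 lag -0.020 meas -0.021 | pred th -0.001 meas 0.001 res 0.2 area 487
side t19.70 phi cmd -0.021 lag -0.021 meas -0.021 | pred th 0.001 meas -0.010 res 0.2 area 594
x [-0.001  0.001  0.012] sd [0.006 0.023 0.021] tcp [435.1  19.4 189. ] cmd [435.   19.2 188.7]
phi [-0.004  0.013  0.022  0.02   0.011 -0.001 -0.012 -0.018] th [-0.001 -0.002 -0.003 -0.005 -0.006 -0.007 -0.006 -0.004]
[[0.2,-0.9,0,-0.017,0,0,0.8],[0.9,-5.2,0,-0.017,0,-0.002,0.8],[1.9,-10.1,-0.1,-0.009,0,-0.002,0.8],[2.4,-13.3,-0.3,0.002,0.001,-0.004,0.8],[2.5,-13.2,-0.3,0.009,0,-0.004,0.8],[2.0,-10.1,-0.1,0.012,0,-0.003,0.8],[1.0,-5.1,0,0.011,0,-0.001,0.8],[0.1,-1.0,0,0.006,0,0,0.8]]
```

apply_moves:
  targets:
    - [0.2,-0.9,0,-0.017,0,0,0.8]
    - [0.9,-5.2,0,-0.017,0,-0.002,0.8]
    - [1.9,-10.1,-0.1,-0.009,0,-0.002,0.8]
    - [2.4,-13.3,-0.3,0.002,0.001,-0.004,0.8]
    - [2.5,-13.2,-0.3,0.009,0,-0.004,0.8]
    - [2.0,-10.1,-0.1,0.012,0,-0.003,0.8]
    - [1.0,-5.1,0,0.011,0,-0.001,0.8]
    - [0.1,-1.0,0,0.006,0,0,0.8]

```text
time: 20.75
tool_pos: [437.8, -40.6, 189.1]
tcp_rot: [-178.9, -0.0, -166.4]
ft_force: [-0.2, -0.5, -8.1]
finger_gap: 29.7
grip_force: 42.7
```

Run:
```python
from ctl import *
s=look();carry(s,8,G,60/230)
```

```text
scene t20.75 phi cmd -0.018 lag -0.017 meas -0.018 | pred th -0.004 meas -0.003 res 0.1 area 476
side t20.80 phi cmd -0.018 lag -0.018 meas -0.018 | pred th -0.002 meas 0.001 res 0.7 area 698
x [-0.001  0.015  0.013] sd [0.006 0.023 0.021] tcp [437.8 -40.4 189.1] cmd [437.6 -40.6 188.7]
phi [-0.006  0.006  0.013  0.013  0.005 -0.005 -0.015 -0.019] th [ 0.001  0.001  0.    -0.002 -0.003 -0.005 -0.004 -0.003]
[[0.2,-0.9,0,-0.012,0,0,0.8],[1.0,-5.2,0,-0.012,0,-0.002,0.8],[2.0,-10.1,0,-0.007,0,-0.003,0.8],[2.7,-13.2,-0.2,0,0,-0.003,0.8],[2.7,-13.1,-0.2,0.008,0,-0.004,0.8],[2.1,-10.1,-0.1,0.01,0,-0.003,0.8],[1.1,-5.1,0.1,0.01,0,-0.001,0.8],[0.2,-1.0,0,0.004,0,0,0.8]]
```

apply_moves:
  targets:
    - [0.2,-0.9,0,-0.012,0,0,0.8]
    - [1.0,-5.2,0,-0.012,0,-0.002,0.8]
    - [2.0,-10.1,0,-0.007,0,-0.003,0.8]
    - [2.7,-13.2,-0.2,0,0,-0.003,0.8]
    - [2.7,-13.1,-0.2,0.008,0,-0.004,0.8]
    - [2.1,-10.1,-0.1,0.01,0,-0.003,0.8]
    - [1.1,-5.1,0.1,0.01,0,-0.001,0.8]
    - [0.2,-1.0,0,0.004,0,0,0.8]

```text
time: 21.85
tool_pos: [440.4, -100.5, 189.1]
tcp_rot: [-178.9, -0.0, -165.4]
ft_force: [-1.2, 0.1, -8.3]
finger_gap: 29.5
grip_force: 42.7
```

Run:
```python
from ctl import *
s=look();carry(s,8,G,60/170)
```

```text
scene t21.85 phi cmd -0.019 lag -0.018 meas -0.019 | pred th -0.002 meas -0.016 res 0.0 area 452
side t21.90 phi cmd -0.019 lag -0.019 meas -0.019 | pred th -0.016 meas 0.004 res 1.1 area 737
x [-0.012 -0.002  0.01 ] sd [0.006 0.023 0.021] tcp [ 440.4 -100.3  189.2] cmd [ 440.2 -100.5  188.8]
phi [ 0.004  0.025  0.035  0.032  0.02   0.004 -0.009 -0.017] th [-0.012 -0.012 -0.013 -0.013 -0.014 -0.013 -0.011 -0.008]
[[0.2,-0.9,0,-0.023,0,0,0.8],[1.1,-5.2,0,-0.021,0,-0.002,0.8],[2.2,-10.0,-0.3,-0.01,0,-0.003,0.8],[2.9,-13.1,-0.5,0.003,0,-0.003,0.8],[2.9,-13.2,-0.4,0.012,0,-0.004,0.8],[2.3,-10.0,-0.2,0.016,0,-0.003,0.8],[1.1,-5.1,0,0.013,0,-0.001,0.8],[0.3,-0.9,0,0.008,0,-0.001,0.8]]
```

apply_moves:
  targets:
    - [0.2,-0.9,0,-0.023,0,0,0.8]
    - [1.1,-5.2,0,-0.021,0,-0.002,0.8]
    - [2.2,-10.0,-0.3,-0.01,0,-0.003,0.8]
    - [2.9,-13.1,-0.5,0.003,0,-0.003,0.8]
    - [2.9,-13.2,-0.4,0.012,0,-0.004,0.8]
    - [2.3,-10.0,-0.2,0.016,0,-0.003,0.8]
    - [1.1,-5.1,0,0.013,0,-0.001,0.8]
    - [0.3,-0.9,0,0.008,0,-0.001,0.8]

```text
time: 22.95
tool_pos: [442.9, -160.2, 189.2]
tcp_rot: [-179.0, 0.0, -164.5]
ft_force: [-0.9, 0.5, -7.6]
finger_gap: 29.5
grip_force: 42.7
```

Run:
```python
from ctl import *
s=look();carry(s,8,G,60/110)
```

```text
scene t22.95 phi cmd -0.017 lag -0.016 meas -0.017 | pred th -0.007 meas -0.025 res 0.1 area 453
side t23.00 phi cmd -0.017 lag -0.017 meas -0.018 | pred th -0.025 meas 0.037 res 2.9 area 632
x [-0.01   0.02   0.012] sd [0.006 0.023 0.021] tcp [ 442.9 -160.   189.2] cmd [ 442.7 -160.3  188.8]
phi [-0.003  0.012  0.02   0.018  0.01  -0.002 -0.013 -0.018] th [-0.008 -0.007 -0.007 -0.008 -0.009 -0.009 -0.008 -0.005]
[[0.2,-0.9,0,-0.014,0,0,0.8],[1.2,-5.1,0,-0.015,0,-0.002,0.8],[2.3,-10.1,-0.1,-0.008,0,-0.002,0.8],[3.1,-13.1,-0.3,0.002,0,-0.004,0.8],[3.2,-13.0,-0.3,0.008,0,-0.004,0.8],[2.4,-10.0,-0.1,0.012,0,-0.003,0.8],[1.3,-5.1,0,0.011,0,-0.001,0.8],[0.2,-0.9,0,0.005,0,0,0.8]]
```

```bash
sed -i 's/and a>(340/and res<1.3 and a>(340/' ctl.py; sed -i 's/(u-32,v-26),(u+32,v+26)/(u-w,v-w+6),(u+w,v+w-6)/; s/m=cv2.inRange(h,(10/w=32 if n=="scene" else 46;m=cv2.inRange(h,(10/' disc.py
python3 - <<'E'
from ctl import *
s=load();st=sensors.sense();o,R=frame(st)
img=cv2.imread("pics/last_side.png")[:,:,::-1].copy();p=proj("side",colpt(o,R,-.02-frameroll(R),130))[0];c,a,b=disc("side",img,p);print(p,c,a,b,solve("side",o,R,c,np.array(s["off"]["side"])))
s["x"]=[-.0265,-.033,.009];P=np.array(s["P"]);P[0,0]+=2e-5;P[1,1]+=1e-4;s["P"]=P.tolist();s.pop("pend");save(s);carry(s,7,G,40/110)
E
```

```text
[295.33429221 173.00744579] [300.66587615 173.49090909] 632.5 [288 160  30  28 658] (np.float64(0.03890898151192987), np.float64(2.824787936783968))
phi [0.02  0.051 0.061 0.053 0.035 0.015 0.   ] th [-0.03  -0.032 -0.032 -0.031 -0.028 -0.024 -0.019]
[[0.2,-0.9,0,-0.037,0,0,0.8],[1.1,-4.7,-0.1,-0.031,0,-0.002,0.8],[2.0,-8.7,-0.4,-0.01,0,-0.002,0.8],[2.5,-10.2,-0.7,0.008,0,-0.003,0.8],[2.0,-8.7,-0.5,0.018,0.001,-0.002,0.8],[1.2,-4.7,-0.1,0.02,0,-0.002,0.8],[0.2,-0.9,0,0.015,0,0,0.8]]
```

apply_moves:
  targets:
    - [0.2,-0.9,0,-0.037,0,0,0.8]
    - [1.1,-4.7,-0.1,-0.031,0,-0.002,0.8]
    - [2.0,-8.7,-0.4,-0.01,0,-0.002,0.8]
    - [2.5,-10.2,-0.7,0.008,0,-0.003,0.8]
    - [2.0,-8.7,-0.5,0.018,0.001,-0.002,0.8]
    - [1.2,-4.7,-0.1,0.02,0,-0.002,0.8]
    - [0.2,-0.9,0,0.015,0,0,0.8]

```text
time: 23.92
tool_pos: [444.6, -200.1, 189.2]
tcp_rot: [-179.9, -0.0, -163.8]
ft_force: [-0.1, 0.3, -8.3]
finger_gap: 29.4
grip_force: 42.7
```

Run:
```python
from ctl import *
s=look(("scene",));carry(s,6,G,40/70)
a=cv2.imread("pics/last_scene.png")
h=cv2.cvtColor(a,cv2.COLOR_BGR2HSV);cv2.imwrite("pics/c5.png",cv2.resize(a[60:240,110:290],None,fx=3.3,fy=3.3,interpolation=cv2.INTER_CUBIC))
```

```text
scene t23.93 phi cmd 0.000 lag 0.002 meas -0.001 | pred th -0.019 meas 0.002 res 0.1 area 432
x [0.005 0.069 0.016] sd [0.006 0.023 0.022] tcp [ 444.6 -200.1  189.2] cmd [ 444.5 -200.2  188.8]
phi [-0.015 -0.025 -0.03  -0.031 -0.031 -0.029] th [0.012 0.016 0.015 0.011 0.008 0.007]
[[0.3,-1.4,0,0.015,0,0,0.8],[1.7,-6.7,0.1,0.01,0,-0.002,0.8],[2.7,-11.3,0.2,0.005,-0.001,-0.003,0.8],[2.8,-11.2,0.4,0.001,0,-0.004,0.8],[1.7,-6.8,0.1,0,0,-0.001,0.8],[0.4,-1.4,0.1,-0.002,0,-0.001,0.8]]
```

View pics/c5.png

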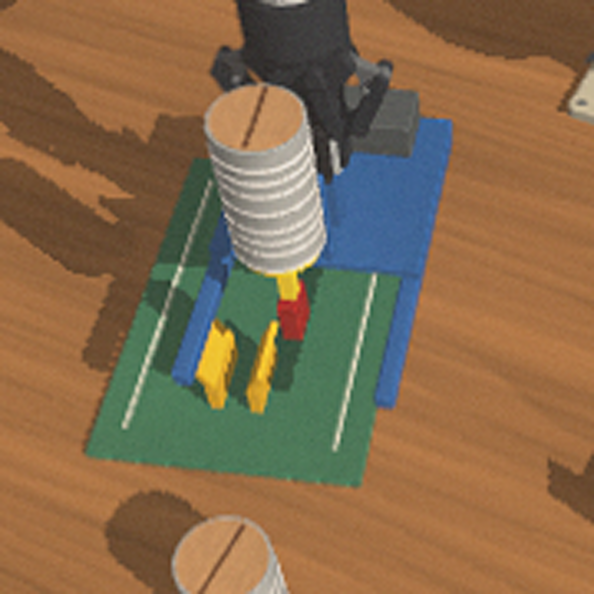

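apply_moves:
  targets:
    - [0.3,-1.4,0,0.015,0,0,0.8]
    - [1.7,-6.7,0.1,0.01,0,-0.002,0.8]
    - [2.7,-11.3,0.2,0.005,-0.001,-0.003,0.8]
    - [2.8,-11.2,0.4,0.001,0,-0.004,0.8]
    - [1.7,-6.8,0.1,0,0,-0.001,0.8]
    - [0.4,-1.4,0.1,-0.002,0,-0.001,0.8]

```text
time: 24.72
tool_pos: [446.3, -240.7, 189.2]
tcp_rot: [-178.4, 0.0, -163.3]
ft_force: [-0.1, 0.1, -9.3]
finger_gap: 29.1
grip_force: 42.8
```

```bash
cp pics/last_scene.png pics/ref.png
python3 - <<'E'
from ctl import *
s=look(("scene",));carry(s,6,G,1.0)
o,R=frame({"tool_pos":[444.6,-200.1,189.2],"tcp_rot":[-179.95,0,-163.8]})
q=(proj("scene",[o+R.apply(p) for p in([170,-88,0],[170,-72,0],[170,72,0],[170,88,0],[170,-88,16],[170,88,16],[-130,88,26],[-75,60,60])])-[110,60])*3.3
print(q.round(0).tolist())
import math
th=math.radians(17.25);Rs=Ro.from_euler("z",th);G0=np.array([447.5,-270,0])
print(((proj("scene",[G0+Rs.apply(p) for p in([170,-93,8],[170,93,8],[200,-120,8],[200,120,8],[-160,-120,8])])-[110,60])*3.3).round(0).tolist())
E
```

```text
scene t24.73 phi cmd -0.029 lag -0.029 meas -0.029 | pred th 0.007 meas -0.011 res 0.3 area 423
x [-0.012 -0.033  0.008] sd [0.006 0.022 0.021] tcp [ 446.3 -240.7  189.2] cmd [ 446.2 -240.1  188.9]
phi [0.005 0.033 0.043 0.038 0.024 0.01 ] th [-0.016 -0.019 -0.021 -0.022 -0.02  -0.017]
[[0.3,-1.0,0,-0.034,0,0,0.8],[1.3,-5.1,0,-0.028,0,-0.002,0.8],[2.1,-8.4,-0.3,-0.01,0,-0.002,0.8],[2.2,-8.4,-0.4,0.005,0,-0.002,0.8],[1.3,-5.0,-0.2,0.014,0,-0.002,0.8],[0.3,-1.0,0,0.014,0,0,0.8]]
[[172.0, 386.0], [192.0, 389.0], [373.0, 410.0], [394.0, 412.0], [168.0, 374.0], [392.0, 401.0], [452.0, 120.0], [409.0, 130.0]]
[[124.0, 427.0], [335.0, 449.0], [83.0, 453.0], [360.0, 483.0], [191.0, 156.0]]
```

apply_moves:
  targets:
    - [0.3,-1.0,0,-0.034,0,0,0.8]
    - [1.3,-5.1,0,-0.028,0,-0.002,0.8]
    - [2.1,-8.4,-0.3,-0.01,0,-0.002,0.8]
    - [2.2,-8.4,-0.4,0.005,0,-0.002,0.8]
    - [1.3,-5.0,-0.2,0.014,0,-0.002,0.8]
    - [0.3,-1.0,0,0.014,0,0,0.8]

```text
time: 25.52
tool_pos: [447.6, -270.2, 189.3]
tcp_rot: [179.5, 0.0, -162.8]
ft_force: [-0.4, 0.5, -8.2]
finger_gap: 29.5
grip_force: 42.8
```

Run:
```python
from ctl import *
s=look(("scene",));s["pos"]=sensors.sense()["tool_pos"].tolist() if abs(s["x"][1])<0 else s["pos"];carry(s,6,(449,-269,164,17.25),1.0)
```

```text
scene t25.52 phi cmd 0.010 lag 0.012 meas 0.009 | pred th -0.017 meas -0.019 res 0.2 area 396
x [-0.017  0.031  0.007] sd [0.006 0.022 0.021] tcp [ 447.6 -270.2  189.3] cmd [ 447.5 -270.   189. ]
phi [ 0.005  0.    -0.003 -0.004 -0.003 -0.003] th [-0.014 -0.011 -0.008 -0.006 -0.005 -0.004]
[[-0.1,0,0.9,0.005,0.001,0,0.8],[-0.3,0.1,4.3,0.005,0,0,0.8],[-0.5,0.1,7.3,0.003,0,0,0.8],[-0.5,0.2,7.2,0.001,0,0,0.8],[-0.3,0.1,4.4,-0.001,0,0,0.8],[-0.1,0,0.9,0,0,0,0.8]]
```

apply_moves:
  targets:
    - [-0.1,0,0.9,0.005,0.001,0,0.8]
    - [-0.3,0.1,4.3,0.005,0,0,0.8]
    - [-0.5,0.1,7.3,0.003,0,0,0.8]
    - [-0.5,0.2,7.2,0.001,0,0,0.8]
    - [-0.3,0.1,4.4,-0.001,0,0,0.8]
    - [-0.1,0,0.9,0,0,0,0.8]

```text
time: 26.32
tool_pos: [449.0, -268.7, 163.6]
tcp_rot: [-179.9, -0.1, -162.7]
ft_force: [0.1, 0.6, -7.8]
finger_gap: 29.2
grip_force: 42.6
```

```bash
sed -i 's/(340 if/(280 if/' ctl.py
python3 - <<'E'
from ctl import *
s=look(("scene",));carry(s,6,(449,-269,138,17.25),1.0)
cv2.imwrite("pics/c6.png",cv2.resize(cv2.imread("pics/last_scene.png")[60:240,90:270],None,fx=3.3,fy=3.3,interpolation=cv2.INTER_CUBIC))
E
```

```text
scene t26.32 phi cmd -0.003 lag -0.003 meas -0.002 | pred th -0.004 meas -0.016 res 0.4 area 388
x [-0.016 -0.011  0.002] sd [0.006 0.022 0.021] tcp [ 449.  -268.7  163.6] cmd [ 449. -269.  164.]
phi [0.01  0.019 0.022 0.02  0.015 0.01 ] th [-0.018 -0.018 -0.017 -0.015 -0.013 -0.01 ]
[[0,0,0.9,-0.013,0,0,0.8],[0,0,4.6,-0.009,0,0,0.8],[0,-0.2,7.5,-0.003,0,0,0.8],[0,-0.2,7.5,0.002,-0.001,0,0.8],[0,-0.1,4.5,0.005,0,0,0.8],[0,0,1.0,0.005,0.001,0,0.8]]
```

View pics/c6.png

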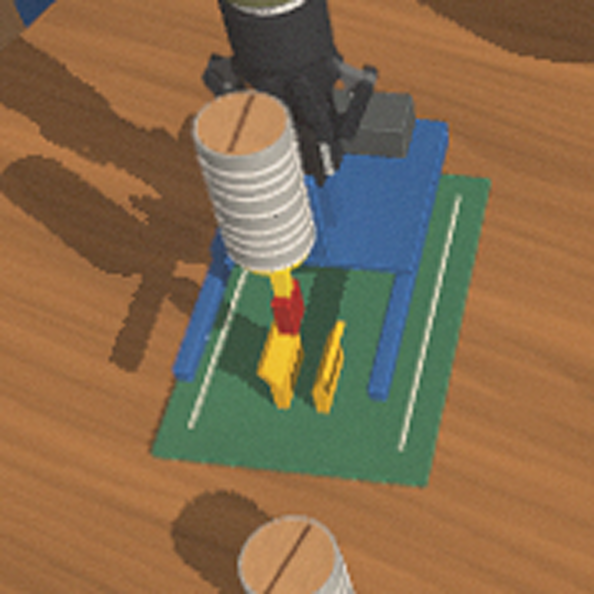

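apply_moves:
  targets:
    - [0,0,0.9,-0.013,0,0,0.8]
    - [0,0,4.6,-0.009,0,0,0.8]
    - [0,-0.2,7.5,-0.003,0,0,0.8]
    - [0,-0.2,7.5,0.002,-0.001,0,0.8]
    - [0,-0.1,4.5,0.005,0,0,0.8]
    - [0,0,1.0,0.005,0.001,0,0.8]

```text
time: 27.12
tool_pos: [448.9, -268.6, 137.7]
tcp_rot: [179.4, -0.1, -162.7]
ft_force: [-0.6, 1.1, -8.6]
finger_gap: 29.3
grip_force: 42.7
```

Run:
```python
from ctl import *
o,R=frame({"tool_pos":[449,-268.7,163.6],"tcp_rot":[-179.9,-.1,-162.7]})
print(((proj("scene",[o+R.apply(p) for p in([170,-88,0],[170,88,0],[170,-88,16],[170,88,16],[-130,88,26],[110-15,-8,15],[125,-8,15],[125,8,15])])-[90,60])*3.3).round(0).tolist())
s=look(("scene",));carry(s,6,(449,-269,128,17.25),1.0)
```

```text
[[174.0, 382.0], [387.0, 404.0], [169.0, 371.0], [384.0, 393.0], [447.0, 121.0], [289.0, 308.0], [280.0, 337.0], [299.0, 338.0]]
scene t27.12 phi cmd 0.010 lag 0.011 meas 0.010 | pred th -0.011 meas -0.002 res 0.1 area 388
x [-0.001  0.03   0.005] sd [0.006 0.022 0.021] tcp [ 448.9 -268.6  137.7] cmd [ 449. -269.  138.]
phi [-0.003 -0.014 -0.018 -0.017 -0.014 -0.01 ] th [0.003 0.005 0.006 0.006 0.005 0.004]
[[0,0,0.4,0.013,0,0,0.8],[0,0,1.7,0.011,0,0,0.8],[0,0.1,2.9,0.004,0,0,0.8],[0,0,2.9,-0.001,0,0,0.8],[0,0.1,1.7,-0.003,0,0,0.8],[0,0,0.4,-0.004,0,0,0.8]]
```

Run:
```python
from ctl import *
s=load();s.pop("pend");save(s);carry(s,10,(449,-269,101,17.25),1.0)
```

```text
phi [-0.003 -0.014 -0.018 -0.017 -0.014 -0.01  -0.006 -0.003 -0.002 -0.001] th [0.003 0.005 0.006 0.006 0.005 0.004 0.004 0.003 0.002 0.002]
[[0,0,0.3,0.013,0,0,0.8],[0,0,1.8,0.011,0,0,0.8],[0,0.1,3.9,0.004,0,0,0.8],[0,0.1,5.7,-0.001,0,0,0.8],[0,0.1,6.8,-0.003,0,0,0.8],[0,0.1,6.7,-0.004,0,0,0.8],[0,0.1,5.7,-0.004,0,0,0.8],[0,0,3.9,-0.003,0,0,0.8],[0,0,1.8,-0.001,0,0,0.8],[0,0,0.4,-0.001,0,0,0.8]]
```

apply_moves:
  targets:
    - [0,0,0.3,0.013,0,0,0.8]
    - [0,0,1.8,0.011,0,0,0.8]
    - [0,0.1,3.9,0.004,0,0,0.8]
    - [0,0.1,5.7,-0.001,0,0,0.8]
    - [0,0.1,6.8,-0.003,0,0,0.8]
    - [0,0.1,6.7,-0.004,0,0,0.8]
    - [0,0.1,5.7,-0.004,0,0,0.8]
    - [0,0,3.9,-0.003,0,0,0.8]
    - [0,0,1.8,-0.001,0,0,0.8]
    - [0,0,0.4,-0.001,0,0,0.8]

```text
time: 28.42
tool_pos: [449.3, -268.9, 101.3]
tcp_rot: [-179.9, -0.0, -162.7]
ft_force: [1.1, -0.7, -7.7]
finger_gap: 29.4
grip_force: 42.7
```

Run:
```python
from ctl import *
s=look(("scene",));st=sensors.sense();print(st["ft_force"],st["wrist_torque"],st["tcp_rot"])
cv2.imwrite("pics/c7.png",cv2.resize(cv2.imread("pics/last_scene.png")[60:240,90:270],None,fx=3.3,fy=3.3,interpolation=cv2.INTER_CUBIC))
```

```text
scene t28.43 phi cmd -0.001 lag -0.001 meas -0.001 | pred th 0.001 meas -0.051 res 0.0 area 349
x [-0.054 -0.072 -0.008] sd [0.006 0.026 0.021] tcp [ 449.3 -268.9  101.3] cmd [ 449. -269.  101.]
[-0.10058653  1.43946953 -8.51521076] [-0.0277463   0.012712   -0.02528311] [-1.79940584e+02 -2.39961057e-02 -1.62742593e+02]
```

View pics/c7.png

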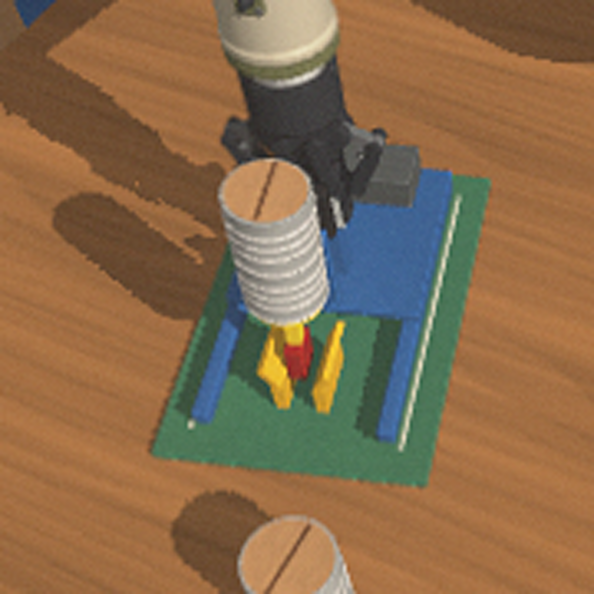

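apply_moves:
  targets:
    - [0,0,1,-0.001,0,0,0.8]
    - [0,0,2,0,0,0,0.8]
    - [0,0,2,0,0,0,0.8]
    - [0,0,1.5,0,0,0,0.8]
    - [0,0,1,0,0,0,0.8]
    - [0,0,0.7,0,0,0,0.8]
    - [0,0,0,0,0,0,0.8]

```text
time: 29.35
tool_pos: [449.3, -268.9, 93.3]
tcp_rot: [-180.0, -0.0, -162.7]
ft_force: [-0.2, 0.1, -8.1]
finger_gap: 29.3
grip_force: 42.8
```

apply_moves:
  targets:
    - [0,0,0.4,0,0,0,0.8]
    - [0,0,0.4,0,0,0,0.8]
    - [0,0,0.4,0,0,0,0.8]
    - [0,0,0,0,0,0,0.8]

```text
time: 29.85
tool_pos: [449.3, -268.9, 93.1]
tcp_rot: [-180.0, -0.0, -162.7]
ft_force: [-6.7, 4.9, 4.4]
finger_gap: 29.7
grip_force: 44.4
```

Run:
```python
from ctl import *
a=optics.snapshot("scene");cv2.imwrite("pics/p.png",a[:,:,::-1]);st=sensors.sense();o,R=frame(st);print(o,R.as_euler("ZYX",True),st["ft_force"].round(1))
h=cv2.cvtColor(a,cv2.COLOR_RGB2HSV);bl=cv2.inRange(h,(100,80,40),(125,255,255));wh=cv2.inRange(h,(0,0,150),(179,60,255))
np.set_printoptions(precision=1,suppress=True)
S=Ro.from_euler("z",17.25,degrees=True);g=np.array([449,-269,0])
for x in(60,90,120,150):
  out=[]
  for sg in(-1,1):
    # sample across the skid at stand coordinates, z=24 plane for blue, z=8 for white
    ys=np.arange(60,110,.5)*sg
    pb=proj("scene",g+S.apply(np.c_[np.full(100,x),ys,np.full(100,24)]));pw=proj("scene",g+S.apply(np.c_[np.full(100,x),ys,np.full(100,8)]))
    vb=cv2.remap(bl,pb[:,0].astype(np.float32),pb[:,1].astype(np.float32),cv2.INTER_LINEAR)>127
    vw=cv2.remap(wh,pw[:,0].astype(np.float32),pw[:,1].astype(np.float32),cv2.INTER_LINEAR)>90
    out.append((ys[vb].min() if vb.any() else None,ys[vb].max() if vb.any() else None,ys[vw].mean() if vw.any() else None))
  print(x,out)
c,ar,b=disc("scene",a,proj("scene",colpt(o,R,0,130))[0]);print("theta",solve("scene",o,R,c,np.array(load()["off"]["scene"])),ar)
```

```text
[ 449.27979564 -268.92470331    8.09451776] [ 1.72692793e+01  2.40532583e-02 -1.36805897e-02] [-6.9  4.5  3.8]Traceback (most recent call last):
  File "<stdin>", line 14, in <module>
IndexError: too many indices for array: array is 1-dimensional, but 2 were indexed
```

Run:
```python
from ctl import *
a=cv2.imread("pics/p.png")[:,:,::-1].copy();o,R=frame(sensors.sense())
h=cv2.cvtColor(a,cv2.COLOR_RGB2HSV);bl=cv2.inRange(h,(100,80,40),(125,255,255));wh=cv2.inRange(h,(0,0,150),(179,70,255))
S=Ro.from_euler("z",17.25,degrees=True);g=np.array([449,-269,0])
def at(m,P):
    p=proj("scene",g+S.apply(P)).astype(np.float32).reshape(1,-1,2);return cv2.remap(m,p,None,cv2.INTER_LINEAR)[0]
for x in(60,90,120,150):
  for sg in(-1,1):
    ys=np.arange(55,110,.5)*sg;P=lambda z:np.c_[np.full(len(ys),x),ys,np.full(len(ys),z)]
    b=ys[at(bl,P(24))>127];w=ys[at(wh,P(8))>90];print(x,sg,"skid",b[[0,-1]] if len(b) else None,"line",w.mean() if len(w) else None)
xs=np.arange(120,200,.5)
for y in(-80,80):
  b=xs[at(bl,np.c_[xs,np.full(len(xs),y),np.full(len(xs),24)])>127];print("tip",y,b.max())
for y in(-93,93):
  w=xs[at(wh,np.c_[xs,np.full(len(xs),y),np.full(len(xs),8)])>90];print("line end",y,w.max() if len(w) else None)
c,ar,b=disc("scene",a,proj("scene",colpt(o,R,0,130))[0]);print("theta",solve("scene",o,R,c,np.array(load()["off"]["scene"])),ar)
```

```text
60 -1 skid [-69.  -88.5] line None
60 1 skid [72. 88.] line 90.75
90 -1 skid [-70. -88.] line None
90 1 skid [71.  90.5] line 91.25
120 -1 skid [-68.  -88.5] line None
120 1 skid [73.  90.5] line 90.5
150 -1 skid [-68.5 -88.5] line None
150 1 skid [71.  90.5] line 90.5
tip -80 174.0
tip 80 174.5
line end -93 168.5
line end 93 163.0
theta (np.float64(-0.05883530545097422), np.float64(0.11004987586367325)) 350.5
```

apply_moves:
  targets:
    - [0,0,0,0,0,0,0.7]
    - [0,0,0,0,0,0,0.5]
    - [0,0,0,0,0,0,0.3]
    - [0,0,0,0,0,0,0.1]
    - [0,0,0,0,0,0,0]
    - [0,0,0,0,0,0,0]
    - [0,0,0,0,0,0,0]

```text
time: 30.78
tool_pos: [449.2, -268.9, 91.9]
tcp_rot: [180.0, -0.0, -162.7]
ft_force: [-0.1, -0.6, -0.6]
finger_gap: 86.0
grip_force: 0.0
```

Now withdraw straight up, clear of everything, and check.

apply_moves:
  targets:
    - [0,0,-2,0,0,0,0]
    - [0,0,-6,0,0,0,0]
    - [0,0,-12,0,0,0,0]
    - [0,0,-18,0,0,0,0]
    - [0,0,-22,0,0,0,0]
    - [0,0,-22,0,0,0,0]
    - [0,0,-20,0,0,0,0]
    - [0,0,-14,0,0,0,0]
    - [0,0,-8,0,0,0,0]
    - [0,0,-3,0,0,0,0]
    - [0,0,0,0,0,0,0]
    - [0,0,0,0,0,0,0]

```text
time: 32.28
tool_pos: [449.0, -268.6, 218.1]
tcp_rot: [179.9, -0.1, -162.7]
ft_force: [-0.4, 0.0, 0.2]
finger_gap: 85.5
grip_force: 0.0
```

Run:
```python
from ctl import *
a=optics.snapshot("scene")
S=Ro.from_euler("z",17.26,degrees=True);g=np.array([449.2,-268.9,8.1])
p0=cv2.imread("pics/p.png")[:,:,::-1]
for img in(p0.copy(),a):
  h=cv2.cvtColor(img,cv2.COLOR_RGB2HSV);bl=cv2.inRange(h,(100,80,40),(125,255,255))
  def at(P):
    p=proj("scene",g+S.apply(P)).astype(np.float32).reshape(1,-1,2);return cv2.remap(bl,p,None,cv2.INTER_LINEAR)[0]>127
  for x in(90,150):
    for sg in(-1,1):
      ys=np.arange(55,110,.5)*sg;b=ys[at(np.c_[np.full(len(ys),x),ys,np.full(len(ys),16)])];print(x,b[[0,-1]],end=" ")
  xs=np.arange(120,200,.5)
  for y in(-80,80):print("tip",xs[at(np.c_[xs,np.full(len(xs),y),np.full(len(xs),16)])].max(),end=" ")
  c,ar,_=disc("scene",img,proj("scene",colpt(g,S,0,130))[0]);print("theta",solve("scene",g,S,c,np.array(load()["off"]["scene"])),ar)
print(sensors.sense()["tool_pos"],sensors.sense()["time"])
```

```text
90 [-70. -88.] 90 [71.  90.5] 150 [-68.5 -88.5] 150 [71. 90.] tip 174.0 tip 174.5 theta (np.float64(-0.05864942224173036), np.float64(0.04365889191186497)) 350.5
90 [-67.5 -88. ] 90 [71.  89.5] 150 [-68.5 -88.5] 150 [71. 90.] tip 174.0 tip 177.0 theta (np.float64(-0.059889268178817144), np.float64(0.07129532188895336)) 357.5
[ 448.944816   -268.6214618   218.14039652] 32.325
```

The frame stayed put, the column is upright between the cheeks, and the gripper is clear.

```bash
python3 -c "
from bench import r
print(r.hand_in())"
```

```text
the job is handed in; nothing more can be done
None
```

The frame is parked flat and square on the green stand with its tail between the cheeks and the gripper clear. The column was balanced in the air for over 5 s before a carry with no fall. It now leans about 0.06 rad by camera, roughly the play the cheeks allow, and the job was handed in at about 32 s.

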